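Scrape the burr off a tube bore in the vise

TASK

Deburr the sawn upper end of the tube clamped in the vise: take the three-edged scraper out of the tool rack by its handle and wet it at the plunger can, pushing the sprung dish most of the way down with the point of the blade and letting it come back up. Then put the blade down inside the tube and, starting beside the vise's fixed jaw (the one with the anvil), draw it all the way round the inside edge, clockwise seen from above, with light, steady contact, taking about eight seconds over the turn, until it is back beside the fixed jaw. Lower the scraper back into the rack hole it came from and let go, without knocking the lamp or shifting anything else on the bench.

Things in the scene. Friction and masses are not known exactly. Their poses are not given: they have to be found in the camera images.
- scraper_grip (a point): grip point of the three-edged deburring scraper, on the handle's axis; z up along the handle. The scraper hangs upright, blade down, in one of the rack's three holes: straight black grooved handle, diameter 28, from 44 below this point to 38 above it; a shoulder disc of diameter 34, 6 thick, underside 50 below this point, rests on the rack's top plate; below that a 20 long shank of diameter 11, then the bare steel blade. Whole tool 173 long, about 170 g
- blade_tip (a point): point of the scraper's blade, on the tool's axis, 135 below scraper_grip; same axes. The blade is a solid three-edged taper 59 long: its three edges lie 8 from the axis at its upper end (59 above the point), 2 from it near the point; at 25 above the point they lie about 4.5 from the axis and the flats between them half as far. One edge points along x, the others at 120 degrees to it
- blade: the steel blade itself, fixed to the scraper; origin at the scraper's shoulder underside, on the axis, 85 above the point; z up the tool
- scraper: the scraper; origin on its axis at the shoulder's underside, 85 above the blade's point and 50 below the grip point; z up the handle
- rack: open tool rack of sheet steel, fixed: top plate 200 (x) by 60 (y), upper face at height 124, with three through holes of diameter 20 in a row along its x at -62, 0 and +62 (y = 0); end plates at x = +-98, open front and back. Origin under its centre on the bench. Scraper, file and screwdriver hang in the holes in any order, so their handles stand 62 apart along the rack's x; there is free room only across the row
- plunger_can: grey half-litre plunger can, fixed: diameter 100, 128 high to the neck, with a sprung steel dish on top. Origin under its centre on the bench
- dish_floor (a point): centre of the dish's flat inner floor (radius 27; its rim flares to radius 37 and stands 8 higher); at height 165 when up. The dish moves straight down
- dish (a joint): how far the dish is pressed, m: 0 up, 0.012 at the bottom stop; sprung, 2.4 N to start it and 7.2 N at the stop; comes back by itself
- vise: cast-iron bench vise, fixed, 100 wide jaws, jaw tops at height 140. Origin on the bench under the clamped tube's axis; +x points to the fixed jaw (with the anvil behind it, to x = 148), -x to the moving jaw and the screw with its bar (to x = -195); jaws reach y = +-50
- hub: the steel tube clamped upright in the vise: outer diameter 70, bore diameter 58, top at height 175; origin and axes as vise; does not move
- bore_rim (a point): centre of the tube's open upper end, on the bore axis at height 175; axes as the vise: x towards the fixed jaw, z up. The edge to deburr is the circle of radius 29 round this point
- lamp: bench lamp on a magnet base, fixed: base 50 square and 45 high, gooseneck of diameter 14 above it, small head at the top, all within 70 of its axis and 345 high. Origin under the base. Must not be struck
- spray_can_mid (a point): middle of a loose aluminium spray can, diameter 65, 190 high, standing; leave it
- impeller_mid (a point): middle of a loose finished impeller lying flat, diameter 132, 50 high; leave it
- file_mid (a point): middle of the handle (pear-shaped, wood, diameter 31, top 98 above the rack's plate) of a flat file hanging in the rack; point 50 above the plate; leave it
- screwdriver_mid (a point): middle of the handle (six-sided, grey plastic, diameter 29, top 85 above the rack's plate) of a screwdriver hanging in the rack; point 45 above the plate; leave it
Things that resemble listed ones, but are neither listed nor needed, are in the scene too. What is shaped like the plunger_can but black is not meant. Leave any green look-alike of the scraper alone.

How it is judged (in metres and radians):
On the way, in this order (a step that is already met when the one before it is completed fails the run):
1. the sprung dish is pushed down with the blade (value of joint dish above 0.007 m and contact force between blade and plunger_can above 0.5 N), for 0.05 s.
2. the dish is let back up, the blade off it (value of joint dish below 0.002 m and contact force between blade and plunger_can below 0.1 N), for 0.1 s.
3. the blade, inside the bore, touches its edge beside the fixed jaw (contact force between blade and hub above 0.5 N and z of blade_tip in the frame of bore_rim below -0.005 m and horizontal distance between blade_tip and bore_rim below 0.029 m and x of blade_tip in the frame of bore_rim above 0.012 m and y of blade_tip in the frame of bore_rim between -0.007 and 0.007 m), for 0.1 s.
4. the blade runs on the edge over the first quarter of the turn (contact force between blade and hub above 0.5 N and z of blade_tip in the frame of bore_rim below -0.005 m and horizontal distance between blade_tip and bore_rim below 0.029 m and x of blade_tip in the frame of bore_rim above 0.001 m and y of blade_tip in the frame of bore_rim below -0.007 m), for 0.8 s.
5. the blade runs on the edge over the second quarter (contact force between blade and hub above 0.5 N and z of blade_tip in the frame of bore_rim below -0.005 m and horizontal distance between blade_tip and bore_rim below 0.029 m and x of blade_tip in the frame of bore_rim below -0.001 m and y of blade_tip in the frame of bore_rim below -0.007 m), for 0.8 s.
6. the blade runs on the edge beside the moving jaw, half-way round (contact force between blade and hub above 0.5 N and z of blade_tip in the frame of bore_rim below -0.005 m and horizontal distance between blade_tip and bore_rim below 0.029 m and x of blade_tip in the frame of bore_rim below -0.012 m and y of blade_tip in the frame of bore_rim between -0.007 and 0.007 m), for 0.1 s.
7. the blade runs on the edge over the third quarter (contact force between blade and hub above 0.5 N and z of blade_tip in the frame of bore_rim below -0.005 m and horizontal distance between blade_tip and bore_rim below 0.029 m and x of blade_tip in the frame of bore_rim below -0.001 m and y of blade_tip in the frame of bore_rim above 0.007 m), for 0.8 s.
8. the blade runs on the edge over the last quarter (contact force between blade and hub above 0.5 N and z of blade_tip in the frame of bore_rim below -0.005 m and horizontal distance between blade_tip and bore_rim below 0.029 m and x of blade_tip in the frame of bore_rim above 0.001 m and y of blade_tip in the frame of bore_rim above 0.007 m), for 0.8 s.
9. the blade is back at the edge beside the fixed jaw: a full turn (all of step 3), for 0.1 s.
10. the scraper is lowered back into its hole, still held (distance of scraper_grip from where it was at the start of the episode below 0.02 m and contact force between the fingers and scraper above 1 N), for 0.05 s.
At the end, for the whole second after the job is handed in: the scraper hangs at rest, upright (within 0.1 rad) and let go in the rack hole it came from (its handle within 12 mm of where it was), the dish is back up (within 2 mm), and the spray can, impeller, file and screwdriver stand where they stood (within 15 to 20 mm) (distance of scraper_grip from where it was at the start of the episode below 0.012 m and angle between scraper_grip's own z axis and vertical below 0.1 rad and linear speed of scraper below 0.02 m/s and value of joint dish below 0.002 m and distance of each of spray_can_mid, impeller_mid from where it was at the start of the episode below 0.015 m and distance of each of file_mid, screwdriver_mid from where it was at the start of the episode below 0.02 m); the robot touches nothing.
It fails at once if a bystander is moved: spray can or impeller by over 15 mm, file or screwdriver by over 20 mm (distance of any of spray_can_mid, impeller_mid from where it was at the start of the episode above 0.015 m or distance of any of file_mid, screwdriver_mid from where it was at the start of the episode above 0.02 m).
It fails at once if the lamp is struck (contact force between anything else and lamp above 3 N).
It fails at once if the blade digs into the tube with over 25 N (contact force between blade and hub above 25 N).
It fails at once if the fingers grip the blade (contact force between the fingers and blade above 2 N).
It also fails if it takes over 72 s, if anything falls off the work surface, if the arm or the gripper's body presses on something with over 40 N, if the wrist force passes 120 N, or if a joint passes its speed limit or range.

ROBOT

A 6-joint arm with a two-finger parallel gripper is mounted at the origin on the work surface. World frame = base frame: x ahead of the robot, y to its left, z up, the work surface at z = 0. Lengths are in mm, angles in rad, forces in N, time in s.
With the tool pointing down it reaches from about 275 to 1000 mm from the base axis. Payload 8.4 kg.
Tool frame: the origin (TCP) lies on the centre line of the jaws, within the pads' length; the fingertips stand 25 mm ahead of it and the grasp point (between the pads) lies 6 mm ahead of it; z points along the fingers, x is the direction in which the jaws open and shut, and the axes are right-handed (so a half turn about z gives the same grasp; the last joint's range is limited). The gripper opens to 85 mm and grips with 20 to 120 N. Pads are 22 mm wide; open, the fingers measure 114 mm over their backs; the gripper's body (76 mm by 85 mm) begins 54 mm behind the grasp point. The pads swing forward as they close: fully open they stand 13 mm farther back than shut.
Start: joints at [-1.225, 0.353, 1.633, -0, 1.155, -0.002], TCP at [213.018, -587.581, 256.281] pointing down, gripper open.
Joint ranges: [-2.63, 2.63], [-0.92, 2.1], [0.06, 2.66], [-1.3, 4.44], [0, 2.69], [-3.02, 3.02]. Speed limits (rad/s): [2.22, 2.22, 2.79, 3.14, 3.14, 3.14].

INTERFACE

Orientations are given as [roll, pitch, yaw] about the fixed x, y, z axes, in that order (R = Rz(yaw) Ry(pitch) Rx(roll)).
In Python, from rig import r gives the robot as it stands. The module is installed in compiled form; this text tells all that it offers.
- The arm moves only by the tool jog_arm, never from a script. Its argument "deltas" is a list of rows, each an object with "gripper": the gripper command: -1 is fully open, 1 is shut, values between are in proportion; "translation": the shift along the world's x, y, z in units of 10 cm (1.0 is 10 cm), a list of three; "dr": the turn, a rotation vector about the world's x, y, z in units of pi/2 rad (1.0 is pi/2 rad), a list of three. In form: [{"gripper": gripper, "translation": [x, y, z], "dr": [wx, wy, wz]}, ...]. A call has 1 to 12 rows; each row shifts and turns the commanded pose from where the row before left it; what a row does not reach is not made up. A row lasts 1/12 s, in which the tool goes at most 41.7 mm and 7.16 degrees, less where a joint would pass 70% of its speed; a pose out of reach is approached as far as the arm can. A call with a number of a shift or a turn outside -1 to 1 is refused whole. A call with a gripper value outside its range is refused whole. The fingers move at their own pace and stop on an object; "squeeze" is the grip in N (left out, the last holds). Time passes only in rows, so rows that do not move let the fingers close. It gives the time, the measured TCP pose, the force and the opening at its end, in the units of the state.
- r.sense(): the state, without advancing time (a new reading comes with each control period).
- r.grab_frame(name): name is "scene" or "top" or "wrist"; returns the picture (400x640x3 uint8, blue, green, red); there is no depth.
- r.calibration(name): a dict with "mtx" (3x3 intrinsics, pixels), "world_from_camera" (4x4, takes a point from camera to world coordinates). Camera axes: x right, y down, z forward; pixel columns grow to the right and rows downward; lengths in mm; the calibration is good to about 2 mm. A picture is of the moment at which its call begins: read the wrist's pose just before it. calibration takes no time and is no camera call; for the wrist camera it gives the pose at the moment of the call.
- r.sign_off(): hands the job in, once; it reports no verdict.
The state is a dict: "clock": time; "qpos": joint angles; "qvel": joint speeds; "joint_efforts": joint torques, N m; "eef_pos": TCP position; "tcp_rot": TCP orientation; "contact_force": force on the tool from outside, world axes, zero at the start; "wrist_torque": the same for the moment, N m; "opening": opening from 0.0 (shut) to 1.0 (fully open).
Only numpy, scipy, OpenCV 4.12 (cv2) and the standard library are available. Lean on these libraries where they do the work, as an engineer would, in place of code of your own. Each camera call takes 0.05 s, during which the arm holds its last target. There are 200 camera calls.

## Working session

There is one attempt and no reset: what is moved stays moved. The work goes in short steps, Python scripts to look and compute and a tool call to move; the robot and the scene stay as the last step left them, time stands still between calls to the robot, and variables do not carry over. Pictures are saved under pics/ and viewed, about 8 in all and at most 12, crops included, and the job is handed in when it is done.

Besides the shell and the picture viewer there is one more tool, called after ">>>" by a JSON object that holds its "op" and its "data", one argument or row to a line. jog_arm: Moves the arm, as the interface text tells. Shifts and turns lie within -1 to 1; 1 stands for 10 cm of shift or pi/2 rad of turn. Its arguments: {"type":"object","properties":{"deltas":{"type":"array"},"squeeze":{"type":"number"}},"required":["deltas"]}

```bash
mkdir -p pics
python3 - <<'E'
from rig import r
import cv2
print(r.sense())
for n in("scene","top"):
    f=r.grab_frame(n); cv2.imwrite(f"pics/{n}0.png",f)
    c=r.calibration(n); print(n,c)
E
```

```text
{'clock': 0.0, 'qpos': array([-1.22540010e+00,  3.53667060e-01,  1.63412948e+00,  1.79599136e-05,
        1.15521120e+00, -2.39641299e-03]), 'qvel': array([-1.60207290e-04, -8.95633102e-04, -3.08595327e-04, -1.38383539e-03,
       -7.99058322e-04,  8.22185156e-05]), 'joint_efforts': array([-3.29416391e-03, -6.05260277e+01, -3.42072451e+01, -5.69255960e-06,
        9.44688858e-03, -6.78252991e-05]), 'eef_pos': array([ 212.87165694, -587.16013632,  255.55184193]), 'tcp_rot': array([-3.14157284e+00,  1.41504738e-03, -1.22301094e+00]), 'contact_force': array([-0.29228687,  0.1955463 ,  0.05688901]), 'wrist_torque': array([ 0.07112987, -0.04660613,  0.02971766]), 'opening': 1.0008349191265835}
scene {'mtx': array([[388.78819722,   0.        , 320.96089988],
       [  0.        , 388.78819722, 205.89251596],
       [  0.        ,   0.        ,   1.        ]]), 'world_from_camera': array([[-3.94252772e-01,  6.58664928e-01, -6.40878510e-01,
         1.19729313e+03],
       [ 9.18775196e-01,  2.67004481e-01, -2.90793306e-01,
         2.84683279e+02],
       [-2.04179183e-02, -7.03469345e-01, -7.10432255e-01,
         9.35176084e+02],
       [ 0.00000000e+00,  0.00000000e+00,  0.00000000e+00,
         1.00000000e+00]])}
top {'mtx': array([[378.86641743,   0.        , 314.57818896],
       [  0.        , 378.86641743, 196.71251221],
       [  0.        ,   0.        ,   1.        ]]), 'world_from_camera': array([[-1.81674427e-02, -9.87158101e-01,  1.58709886e-01,
         2.94773291e+02],
       [-9.99834902e-01,  1.78837041e-02, -3.21593037e-03,
        -2.83734141e+01],
       [ 3.36311088e-04, -1.58742108e-01, -9.87320024e-01,
         1.25779383e+03],
       [ 0.00000000e+00,  0.00000000e+00,  0.00000000e+00,
         1.00000000e+00]])}
```

View pics/scene0.png

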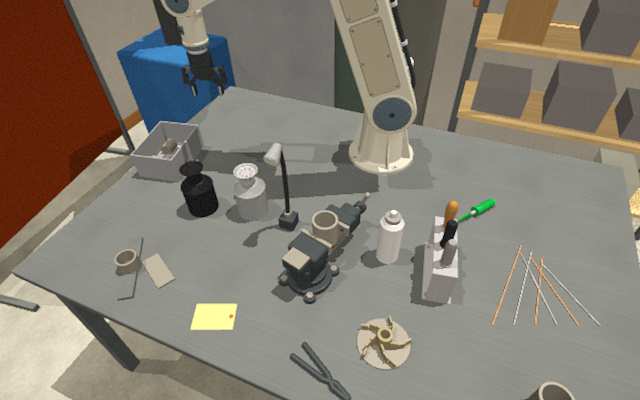

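View pics/top0.png

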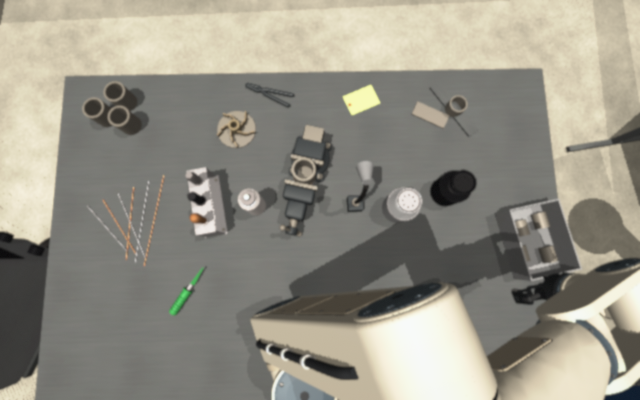

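The scene view shows the rack with three handles at about (448,240), the vise tube at (325,222), the grey can at (250,195) and the lamp at (287,190). Next I'll enlarge the parts that matter.

```bash
cat > h.py <<'E'
import numpy as np, cv2
from rig import r
def crop(src,x,y,w,h,s,out=None,step=10):
    f=cv2.imread(src) if isinstance(src,str) else src
    c=cv2.resize(f[y:y+h,x:x+w],None,fx=s,fy=s,interpolation=cv2.INTER_CUBIC)
    for i in range(x-x%step+step,x+w,step): cv2.line(c,((i-x)*s,0),((i-x)*s,4),(0,0,255),1); cv2.putText(c,str(i),((i-x)*s-8,14),0,.3,(0,0,255),1)
    for j in range(y-y%step+step,y+h,step): cv2.line(c,(0,(j-y)*s),(4,(j-y)*s),(0,0,255),1); cv2.putText(c,str(j),(5,(j-y)*s+4),0,.3,(0,0,255),1)
    if out: cv2.imwrite(out,c)
    return c
def ray(c,u,v):
    M=c["world_from_camera"]; d=M[:3,:3]@np.linalg.solve(c["mtx"],[u,v,1.]); return M[:3,3],d
def atz(c,u,v,z):
    o,d=ray(c,u,v); return o+d*(z-o[2])/d[2]
def proj(c,P):
    M=np.linalg.inv(c["world_from_camera"]); p=M[:3,:3]@np.asarray(P,float)+M[:3,3]; q=c["mtx"]@p; return q[:2]/q[2]
E
python3 - <<'E'
from h import *
a=crop("pics/top0.png",180,120,160,130,5,"pics/topA.png")
b=crop("pics/top0.png",340,150,100,80,6)
c=crop("pics/scene0.png",415,190,70,120,5)
d=crop("pics/scene0.png",225,140,150,160,4)
H=600; o=np.zeros((600,390+400,3),np.uint8)
o[:600,:350]=c[:600]
o[:480,350:790]=cv2.resize(d,(440,480*440//600*1))[:480] if 0 else cv2.resize(d,(440,480))
cv2.imwrite("pics/sc.png",o); cv2.imwrite("pics/topB.png",b)
E
```

```text
(no output)
```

View pics/topA.png

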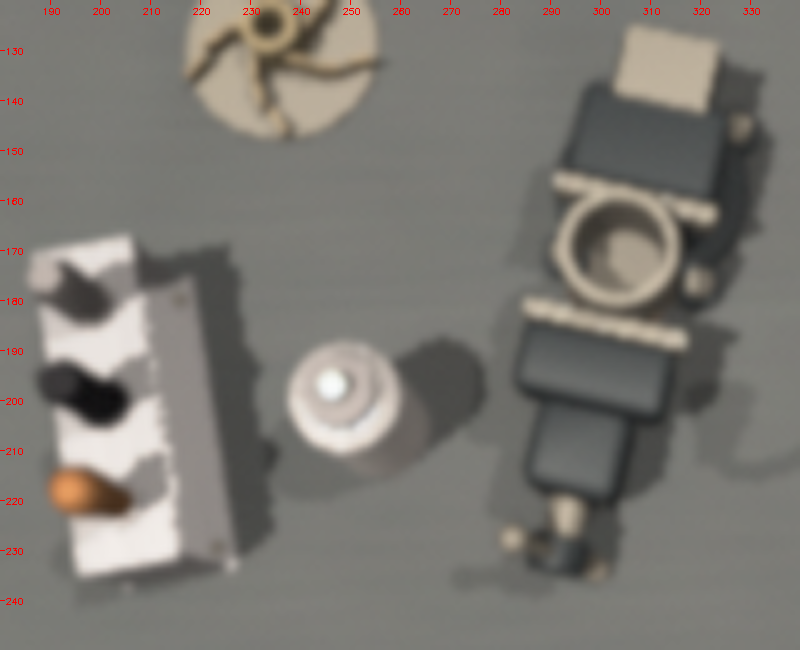

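View pics/sc.png

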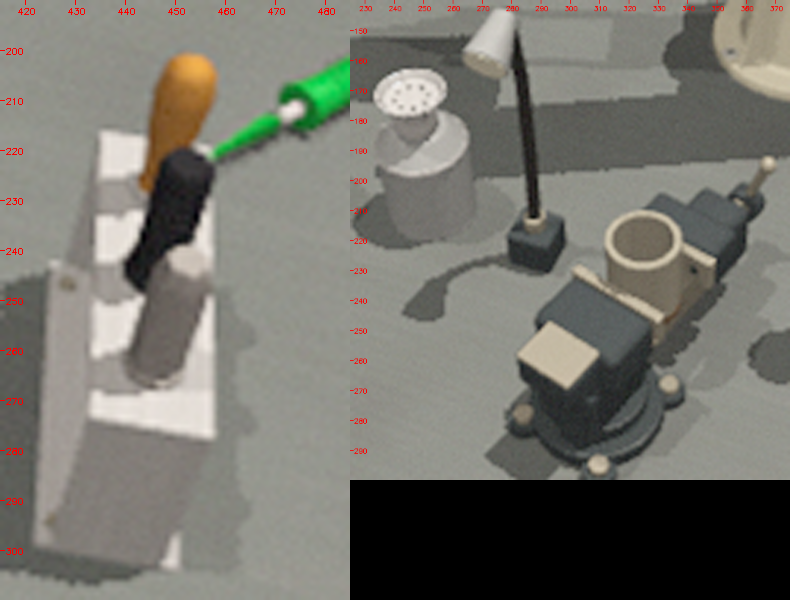

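Viewed so far: 4 pictures. The middle handle is black and grooved, so it's the scraper. The file (orange) is nearer the robot and the grey screwdriver is farther away. The tube rim is at about top (303.7,169.3) and scene (325.6,220). Rack plate corners in top: (186,171), (206,167), (216,231), (196,235).

Run:
```python
from h import *
T=r.calibration("top");S=r.calibration("scene")
P=lambda n,p: print(n,np.round(p,1))
P("rim top",atz(T,303.7,169.3,175));P("rim sc",atz(S,325.6,220,175))
for q in[(186.5,170.5),(206,167),(216,231),(196,235)]:P("rack",atz(T,*q,124))
for q in[(435,215.5),(457.5,219),(457.5,277),(432.5,273)]:P("rackS",atz(S,*q,124))
P("dish top",atz(T,405,202,173));P("dish sc",atz(S,245.5,170.5,173))
P("scr handle top T",atz(T,191.5,197,212));P("scr handle top S",atz(S,453,222,212))
P("lamp base",atz(T,355,203,45));P("lamp S",atz(S,288.5,217,45))
P("lamp head T",atz(T,366,172,330)); P("headS",atz(S,273,154,330))
P("anvil",atz(T,313.5,133.5,150)); P("jawedge a",atz(T,291,155.5,140)); P("jawedge b",atz(T,323,162.5,140))
P("jawedge c",atz(T,285,180,140)); P("jawedge d",atz(T,317,188.5,140))
P("spray",atz(T,247,197,190));
b=crop(r.grab_frame("top"),340,150,100,80,8,"pics/topB.png")
```

```text
rim top [550.7  -1.5 175. ]
rim sc [555.4   5.7 175. ]
rack [565.5 358.9 124. ]
rack [575.4 299.5 124. ]
rack [378.6 264.3 124. ]
rack [367.8 323.6 124. ]
rackS [379.  268.4 124. ]
rackS [368.8 329.4 124. ]
rackS [565.7 362.  124. ]
rackS [577.3 303.  124. ]
dish top [ 448.9 -293.2  173. ]
dish sc [ 456.6 -300.7  173. ]
scr handle top T [468.3 312.2 212. ]
scr handle top S [473.2 316.  212. ]
lamp base [ 466.8 -162.6   45. ]
lamp S [ 477.7 -154.9   45. ]
lamp head T [ 504.3 -161.4  330. ]
headS [ 526.9 -148.8  330. ]
anvil [667.7 -32.2 150. ]
jawedge a [602.7  37.4 140. ]
jawedge b [579.1 -59.5 140. ]
jawedge c [527.   56.1 140. ]
jawedge d [499.3 -39.7 140. ]
spray [469.1 161.  190. ]
```

View pics/topB.png

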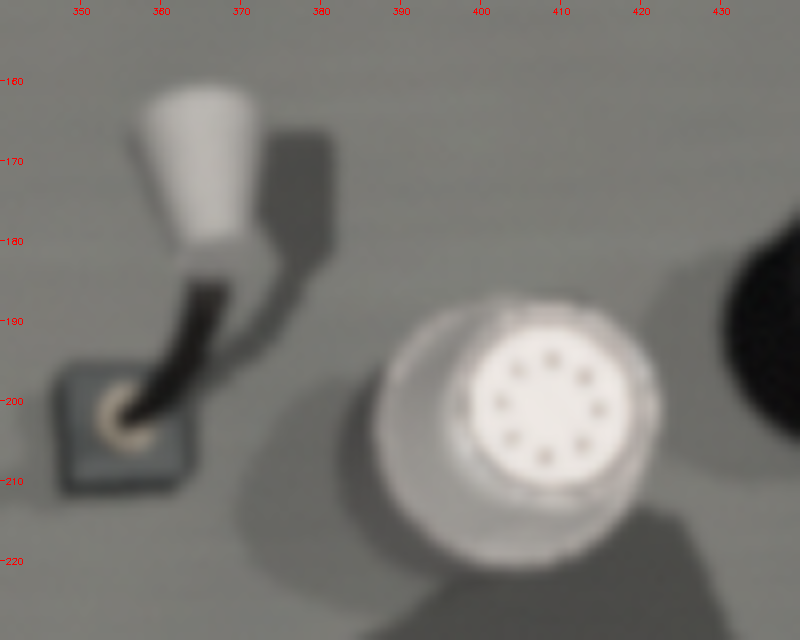

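Viewed: 5. The dish's hole ring is centred at about (408.6,201) and the lamp base at (355,203). Next I'll get the wrist camera offset and plan viewpoints.

Run:
```python
from h import *
from scipy.spatial.transform import Rotation as R
s=r.sense();c=r.calibration("wrist");T=np.eye(4);T[:3,:3]=R.from_euler("xyz",s["tcp_rot"]).as_matrix();T[:3,3]=s["eef_pos"]
print(np.round(np.linalg.inv(T)@c["world_from_camera"],3),c["mtx"][0,0])
T=r.calibration("top");S=r.calibration("scene")
print(atz(T,408.6,201,165),atz(S,245.8,172,168))
```

```text
[[   1.      -0.       0.       0.541]
 [  -0.       0.966    0.259  -65.26 ]
 [  -0.      -0.259    0.966 -118.324]
 [   0.       0.       0.       1.   ]] 352.1717175024376
[ 452.80882246 -305.8594304   165.        ] [ 457.56219848 -299.99492612  168.        ]
```

>>> {"op": "jog_arm", "data": {
  "deltas": [
    {"gripper": -1, "translation": [0.1, 0.3, 0.25], "dr": [0, 0, 0]},
    {"gripper": -1, "translation": [0.15, 0.35, 0.2], "dr": [0, 0, 0]},
    {"gripper": -1, "translation": [0.15, 0.35, 0.2], "dr": [0, 0, 0]},
    {"gripper": -1, "translation": [0.15, 0.35, 0.2], "dr": [0, 0, 0]},
    {"gripper": -1, "translation": [0.15, 0.35, 0.2], "dr": [0, 0, 0]},
    {"gripper": -1, "translation": [0.15, 0.35, 0.2], "dr": [0, 0, 0]},
    {"gripper": -1, "translation": [0.15, 0.35, 0.2], "dr": [0, 0, 0]},
    {"gripper": -1, "translation": [0.15, 0.35, 0.2], "dr": [0, 0, 0]},
    {"gripper": -1, "translation": [0.15, 0.35, 0.2], "dr": [0, 0, 0]},
    {"gripper": -1, "translation": [0.15, 0.35, 0.15], "dr": [0, 0, 0]},
    {"gripper": -1, "translation": [0.15, 0.35, 0], "dr": [0, 0, 0]},
    {"gripper": -1, "translation": [0, 0, 0], "dr": [0, 0, 0]}
  ]
}}

```text
clock: 1.15
eef_pos: [371.2, -211.4, 452.4]
tcp_rot: [-3.138, 0.0, -1.218]
contact_force: [-0.1, 0.4, 0.1]
opening: 1.003
```

Run:
```python
from h import *
import pickle
c=r.calibration("wrist");f=r.grab_frame("wrist");cv2.imwrite("pics/w1.png",f);pickle.dump(c,open("w1.pkl","wb"))
print(proj(c,[453,-303,165]),proj(c,[553,2,175]))
```

```text
[420.80782188 127.02642309] [175.81063312 -85.04920084]
```

View pics/w1.png

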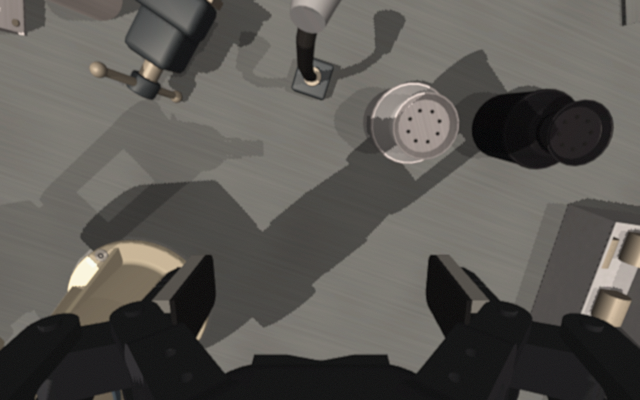

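Viewed: 6. The dish floor is centred at about (423.5,125) in the wrist picture. Now to a view of the tube.

>>> {"op": "jog_arm", "data": {
  "deltas": [
    {"gripper": -1, "translation": [0.12, 0.3, 0], "dr": [0, 0, 0]},
    {"gripper": -1, "translation": [0.15, 0.35, 0], "dr": [0, 0, 0]},
    {"gripper": -1, "translation": [0.15, 0.35, 0], "dr": [0, 0, 0]},
    {"gripper": -1, "translation": [0.15, 0.35, 0], "dr": [0, 0, 0]},
    {"gripper": -1, "translation": [0.15, 0.35, 0], "dr": [0, 0, 0]},
    {"gripper": -1, "translation": [0.05, 0.2, 0], "dr": [0, 0, 0]},
    {"gripper": -1, "translation": [0, 0, 0], "dr": [0, 0, 0]},
    {"gripper": -1, "translation": [0, 0, 0], "dr": [0, 0, 0]}
  ]
}}

```text
clock: 1.87
eef_pos: [446.3, -26.4, 450.7]
tcp_rot: [3.14, -0.0, -1.221]
contact_force: [-0.0, -0.7, -0.9]
opening: 0.996
```

Run:
```python
from h import *
import pickle
c=pickle.load(open("w1.pkl","rb")); print("dish",atz(c,423.5,125,165))
c=r.calibration("wrist");f=r.grab_frame("wrist");cv2.imwrite("pics/w2.png",f);pickle.dump(c,open("w2.pkl","wb"))
print(proj(c,[453,-303,165]),proj(c,[553,2,175]),proj(c,[473,314,212]))
```

```text
dish [ 456.09065182 -304.92255271  165.        ]
[534.31578971 237.60061007] [328.987733    63.05942682] [-17.52494581  21.4648396 ]
```

View pics/w2.png

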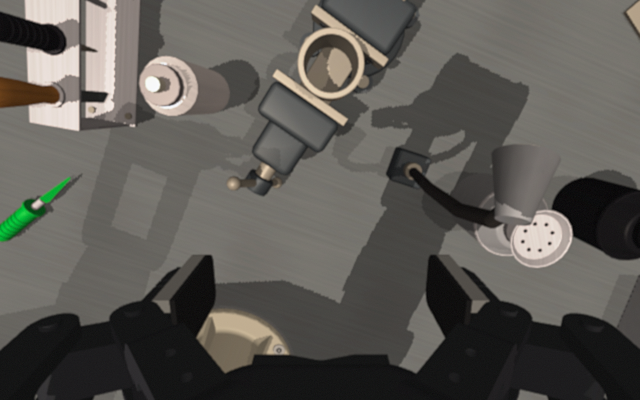

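Viewed: 7. The tube's rim is centred at about (331,62.5), with the jaw edge line running (313,10)→(383,65). The dish is at (541,238).

Run:
```python
from h import *
import pickle
c=pickle.load(open("w2.pkl","rb"))
print("dish",atz(c,541,238,165),"rim",atz(c,331,62.5,175))
for a,b in(((313,10),(383,65)),((277,72),(345,123))):
    d=atz(c,*a,140)-atz(c,*b,140); print("vise yaw",np.arctan2(d[1],d[0])-np.pi/2)
```

```text
dish [ 455.33644478 -310.93010137  165.        ] rim [5.54235110e+02 2.12334848e-01 1.75000000e+02]
vise yaw -0.2692238271781826
vise yaw -0.27627546954151194
```

>>> {"op": "jog_arm", "data": {
  "deltas": [
    {"gripper": -1, "translation": [0, 0.3, 0], "dr": [0, 0, 0]},
    {"gripper": -1, "translation": [0, 0.35, 0], "dr": [0, 0, -0.05]},
    {"gripper": -1, "translation": [0, 0.35, 0], "dr": [0, 0, -0.05]},
    {"gripper": -1, "translation": [0, 0.35, 0], "dr": [0, 0, -0.01]},
    {"gripper": -1, "translation": [0, 0.35, 0], "dr": [0, 0, 0]},
    {"gripper": -1, "translation": [0, 0.35, 0], "dr": [0, 0, 0]},
    {"gripper": -1, "translation": [0, 0.35, 0], "dr": [0, 0, 0]},
    {"gripper": -1, "translation": [0, 0.35, 0], "dr": [0, 0, 0]},
    {"gripper": -1, "translation": [0, 0.2, 0], "dr": [0, 0, 0]},
    {"gripper": -1, "translation": [-0.3, 0, 0], "dr": [0, 0, 0]},
    {"gripper": -1, "translation": [0, 0, 0], "dr": [0, 0, 0]},
    {"gripper": -1, "translation": [0, 0, 0], "dr": [0, 0, 0]}
  ]
}}

```text
clock: 2.92
eef_pos: [416.3, 267.4, 451.3]
tcp_rot: [-3.142, -0.001, -1.396]
contact_force: [1.1, -0.9, -0.5]
opening: 1.002
```

Run:
```python
from h import *
import pickle
c=r.calibration("wrist");f=r.grab_frame("wrist");cv2.imwrite("pics/w3.png",f);pickle.dump(c,open("w3.pkl","wb"))
print(r.sense()["eef_pos"],proj(c,[473,314,212]),proj(c,[473,314,130]))
crop(f,170,0,300,220,2,"pics/w3c.png",20)
```

```text
[416.83637792 267.37601386 451.45770576] [282.71118868 109.16733502] [289.6358332  108.90062435]
```

View pics/w3c.png

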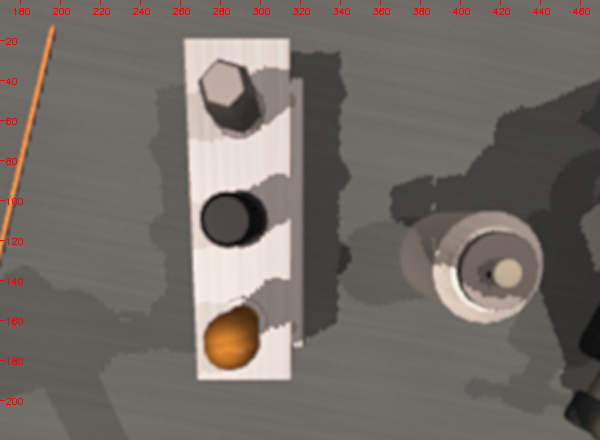

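Viewed: 8. The scraper's handle top is at (283,110), which agrees with (473,314) to within 1 mm. Next: descend across the row, with the body staying above the file handle.

>>> {"op": "jog_arm", "data": {
  "deltas": [
    {"gripper": -1, "translation": [0.3, 0.25, 0], "dr": [0, 0, 0]},
    {"gripper": -1, "translation": [0.26, 0.21, -0.1], "dr": [0, 0, 0]},
    {"gripper": -1, "translation": [0, 0, -0.35], "dr": [0, 0, 0]},
    {"gripper": -1, "translation": [0, 0, -0.35], "dr": [0, 0, 0]},
    {"gripper": -1, "translation": [0, 0, -0.35], "dr": [0, 0, 0]},
    {"gripper": -1, "translation": [0, 0, -0.35], "dr": [0, 0, 0]},
    {"gripper": -1, "translation": [0, 0, -0.3], "dr": [0, 0, 0]},
    {"gripper": -1, "translation": [0, 0, -0.25], "dr": [0, 0, 0]},
    {"gripper": -1, "translation": [0, 0, -0.2], "dr": [0, 0, 0]},
    {"gripper": -1, "translation": [0, 0, 0], "dr": [0, 0, 0]},
    {"gripper": -1, "translation": [0, 0, 0], "dr": [0, 0, 0]}
  ]
}}

```text
clock: 3.88
eef_pos: [472.9, 313.3, 225.8]
tcp_rot: [3.14, -0.001, -1.397]
contact_force: [-0.2, 0.7, 0.1]
opening: 1.003
```

Run:
```python
from h import *
f=r.grab_frame("wrist");s=r.sense();print(s["eef_pos"],s["contact_force"])
cv2.imwrite("pics/w4.png",f)
```

```text
[473.45504415 314.02486108 227.05974909] [-0.92018957 -0.27299949  0.20061307]
```

View pics/w4.png

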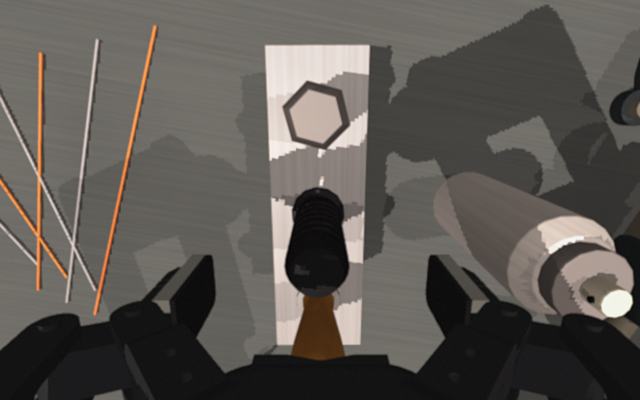

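Viewed: 9. The handle stands centred between the fingers (column ~319). I'll lower and close.

>>> {"op": "jog_arm", "data": {
  "squeeze": 80,
  "deltas": [
    {"gripper": -1, "translation": [0, 0, -0.2], "dr": [0, 0, 0]},
    {"gripper": -1, "translation": [0, 0, -0.19], "dr": [0, 0, 0]},
    {"gripper": -1, "translation": [0, 0, 0], "dr": [0, 0, 0]},
    {"gripper": 1, "translation": [0, 0, 0], "dr": [0, 0, 0]},
    {"gripper": 1, "translation": [0, 0, 0], "dr": [0, 0, 0]},
    {"gripper": 1, "translation": [0, 0, 0], "dr": [0, 0, 0]},
    {"gripper": 1, "translation": [0, 0, 0], "dr": [0, 0, 0]},
    {"gripper": 1, "translation": [0, 0, 0], "dr": [0, 0, 0]},
    {"gripper": 1, "translation": [0, 0, 0], "dr": [0, 0, 0]},
    {"gripper": 1, "translation": [0, 0, 0], "dr": [0, 0, 0]},
    {"gripper": 1, "translation": [0, 0, 0], "dr": [0, 0, 0]},
    {"gripper": 1, "translation": [0, 0, 0], "dr": [0, 0, 0]}
  ]
}}

```text
clock: 4.93
eef_pos: [472.8, 315.0, 188.6]
tcp_rot: [-3.14, 0.001, -1.396]
contact_force: [-1.8, -2.5, 6.3]
opening: 0.307
```

Gripped (opening 0.307, about 26 mm). Lifting straight out.

>>> {"op": "jog_arm", "data": {
  "deltas": [
    {"gripper": 1, "translation": [0, 0, 0.1], "dr": [0, 0, 0]},
    {"gripper": 1, "translation": [0, 0, 0.15], "dr": [0, 0, 0]},
    {"gripper": 1, "translation": [0, 0, 0.2], "dr": [0, 0, 0]},
    {"gripper": 1, "translation": [0, 0, 0.25], "dr": [0, 0, 0]},
    {"gripper": 1, "translation": [0, 0, 0.3], "dr": [0, 0, 0]},
    {"gripper": 1, "translation": [0, 0, 0.35], "dr": [0, 0, 0]},
    {"gripper": 1, "translation": [0, 0, 0.35], "dr": [0, 0, 0]},
    {"gripper": 1, "translation": [0, 0, 0.35], "dr": [0, 0, 0]},
    {"gripper": 1, "translation": [0, 0, 0.35], "dr": [0, 0, 0]},
    {"gripper": 1, "translation": [0, 0, 0.35], "dr": [0, 0, 0]},
    {"gripper": 1, "translation": [0, 0, 0.25], "dr": [0, 0, 0]},
    {"gripper": 1, "translation": [0, 0, 0], "dr": [0, 0, 0]}
  ]
}}

```text
clock: 5.93
eef_pos: [473.0, 315.2, 494.3]
tcp_rot: [-3.133, 0.004, -1.396]
contact_force: [-0.0, 0.9, -0.8]
opening: 0.309
```

>>> {"op": "jog_arm", "data": {
  "deltas": [
    {"gripper": 1, "translation": [-0.1, -0.2, 0], "dr": [0, 0, 0]},
    {"gripper": 1, "translation": [-0.15, -0.3, 0], "dr": [0, 0, 0]},
    {"gripper": 1, "translation": [-0.15, -0.3, 0], "dr": [0, 0, 0]},
    {"gripper": 1, "translation": [-0.15, -0.3, 0], "dr": [0, 0, 0]},
    {"gripper": 1, "translation": [-0.15, -0.3, 0], "dr": [0, 0, 0]},
    {"gripper": 1, "translation": [-0.15, -0.3, 0], "dr": [0, 0, 0]},
    {"gripper": 1, "translation": [-0.15, -0.3, 0], "dr": [0, 0, 0]},
    {"gripper": 1, "translation": [0, -0.35, 0], "dr": [0, 0, 0]},
    {"gripper": 1, "translation": [0, -0.35, 0], "dr": [0, 0, 0]},
    {"gripper": 1, "translation": [0, -0.35, 0], "dr": [0, 0, 0]},
    {"gripper": 1, "translation": [0, -0.35, 0], "dr": [0, 0, 0]},
    {"gripper": 1, "translation": [0, -0.35, 0], "dr": [0, 0, 0]}
  ]
}}

```text
clock: 6.93
eef_pos: [371.2, -61.8, 487.1]
tcp_rot: [-3.142, 0.0, -1.395]
contact_force: [1.3, 0.1, -1.6]
opening: 0.307
```

>>> {"op": "jog_arm", "data": {
  "deltas": [
    {"gripper": 1, "translation": [0, -0.35, 0], "dr": [0, 0, 0]},
    {"gripper": 1, "translation": [0, -0.35, 0], "dr": [0, 0, 0]},
    {"gripper": 1, "translation": [0, -0.35, 0], "dr": [0, 0, 0]},
    {"gripper": 1, "translation": [0, -0.35, 0], "dr": [0, 0, 0]},
    {"gripper": 1, "translation": [0, -0.35, 0], "dr": [0, 0, 0]},
    {"gripper": 1, "translation": [0.1, -0.3, 0], "dr": [0, 0, 0]},
    {"gripper": 1, "translation": [0.2, -0.2, 0], "dr": [0, 0, 0]},
    {"gripper": 1, "translation": [0.25, -0.2, 0], "dr": [0, 0, 0]},
    {"gripper": 1, "translation": [0.25, 0, 0], "dr": [0, 0, 0]},
    {"gripper": 1, "translation": [0, 0, 0], "dr": [0, 0, 0]},
    {"gripper": 1, "translation": [0, 0, 0], "dr": [0, 0, 0]}
  ]
}}

```text
clock: 7.85
eef_pos: [452.5, -305.2, 486.0]
tcp_rot: [3.14, 0.002, -1.395]
contact_force: [-0.9, 0.7, -1.2]
opening: 0.308
```

>>> {"op": "jog_arm", "data": {
  "deltas": [
    {"gripper": 1, "translation": [0.03, 0, -0.25], "dr": [0, 0, 0]},
    {"gripper": 1, "translation": [0, 0, -0.35], "dr": [0, 0, 0]},
    {"gripper": 1, "translation": [0, 0, -0.35], "dr": [0, 0, 0]},
    {"gripper": 1, "translation": [0, 0, -0.3], "dr": [0, 0, 0]},
    {"gripper": 1, "translation": [0, 0, -0.2], "dr": [0, 0, 0]},
    {"gripper": 1, "translation": [0, 0, -0.15], "dr": [0, 0, 0]},
    {"gripper": 1, "translation": [0, 0, 0], "dr": [0, 0, 0]},
    {"gripper": 1, "translation": [0, 0, 0], "dr": [0, 0, 0]},
    {"gripper": 1, "translation": [0, 0, 0], "dr": [0, 0, 0]}
  ]
}}

```text
clock: 8.6
eef_pos: [455.3, -305.4, 328.7]
tcp_rot: [-3.14, -0.001, -1.396]
contact_force: [0.1, 0.1, -1.4]
opening: 0.309
```

Run:
```python
from h import *
f=r.grab_frame("scene");s=r.sense();print(s["eef_pos"],s["contact_force"])
g=r.grab_frame("top")
a=crop(f,205,60,100,140,4);b=crop(g,360,150,90,120,4)[:480,:]
o=np.zeros((560,760,3),np.uint8);o[:,:400]=a;o[:480,400:]=b;cv2.imwrite("pics/d.png",o)
```

```text
[ 455.56873171 -305.57778784  328.99027122] [-0.42774044 -0.80650956 -1.95089779]
```

View pics/d.png

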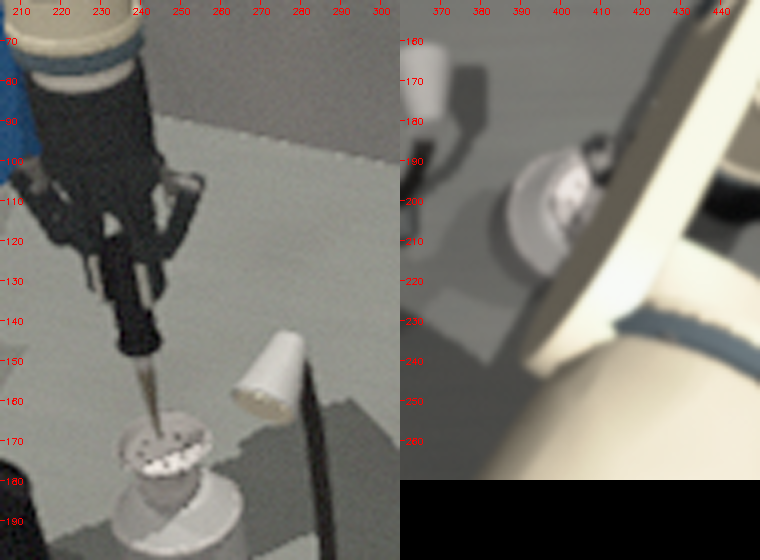

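Viewed: 10. The blade tip is just above the dish centre. Pressing.

>>> {"op": "jog_arm", "data": {
  "deltas": [
    {"gripper": 1, "translation": [0, 0, -0.08], "dr": [0, 0, 0]},
    {"gripper": 1, "translation": [0, 0, -0.05], "dr": [0, 0, 0]},
    {"gripper": 1, "translation": [0, 0, -0.03], "dr": [0, 0, 0]},
    {"gripper": 1, "translation": [0, 0, -0.03], "dr": [0, 0, 0]},
    {"gripper": 1, "translation": [0, 0, -0.03], "dr": [0, 0, 0]},
    {"gripper": 1, "translation": [0, 0, -0.02], "dr": [0, 0, 0]},
    {"gripper": 1, "translation": [0, 0, 0], "dr": [0, 0, 0]},
    {"gripper": 1, "translation": [0, 0, 0], "dr": [0, 0, 0]},
    {"gripper": 1, "translation": [0, 0, 0], "dr": [0, 0, 0]}
  ]
}}

```text
clock: 9.45
eef_pos: [455.5, -305.5, 303.6]
tcp_rot: [-3.141, -0.0, -1.396]
contact_force: [0.3, -0.3, 4.9]
opening: 0.311
```

Contact force is about 6.5 N, so the dish is around 10 mm down. Raising and going to the tube.

>>> {"op": "jog_arm", "data": {
  "deltas": [
    {"gripper": 1, "translation": [0, 0, 0.03], "dr": [0, 0, 0]},
    {"gripper": 1, "translation": [0, 0, 0.1], "dr": [0, 0, 0]},
    {"gripper": 1, "translation": [0, 0, 0.15], "dr": [0, 0, 0]},
    {"gripper": 1, "translation": [0, 0, 0.25], "dr": [0, 0, 0]},
    {"gripper": 1, "translation": [0, 0, 0.35], "dr": [0, 0, 0]},
    {"gripper": 1, "translation": [0, 0, 0.35], "dr": [0, 0, 0]},
    {"gripper": 1, "translation": [-0.2, 0, 0.35], "dr": [0, 0, 0]},
    {"gripper": 1, "translation": [-0.3, 0.1, 0.2], "dr": [0, 0, 0]},
    {"gripper": 1, "translation": [-0.25, 0.25, 0], "dr": [0, 0, 0]},
    {"gripper": 1, "translation": [-0.1, 0.35, 0], "dr": [0, 0, 0]},
    {"gripper": 1, "translation": [0, 0.35, 0], "dr": [0, 0, 0]},
    {"gripper": 1, "translation": [0, 0.35, 0], "dr": [0, 0, 0]}
  ]
}}

```text
clock: 10.45
eef_pos: [368.6, -164.0, 481.7]
tcp_rot: [3.142, 0.0, -1.398]
contact_force: [1.9, 0.8, -0.7]
opening: 0.311
```

>>> {"op": "jog_arm", "data": {
  "deltas": [
    {"gripper": 1, "translation": [0, 0.35, 0], "dr": [0, 0, 0]},
    {"gripper": 1, "translation": [0, 0.35, 0], "dr": [0, 0, 0]},
    {"gripper": 1, "translation": [0, 0.35, 0], "dr": [0, 0, 0]},
    {"gripper": 1, "translation": [0.1, 0.3, 0], "dr": [0, 0, 0]},
    {"gripper": 1, "translation": [0.3, 0.25, 0], "dr": [0, 0, 0]},
    {"gripper": 1, "translation": [0.35, 0.05, 0], "dr": [0, 0, 0]},
    {"gripper": 1, "translation": [0.35, 0, 0], "dr": [0, 0, 0]},
    {"gripper": 1, "translation": [0.35, 0, 0], "dr": [0, 0, 0]},
    {"gripper": 1, "translation": [0.25, 0, -0.2], "dr": [0, 0, 0]},
    {"gripper": 1, "translation": [0.1, 0, -0.3], "dr": [0, 0, 0]},
    {"gripper": 1, "translation": [0, 0, 0], "dr": [0, 0, 0]},
    {"gripper": 1, "translation": [0, 0, 0], "dr": [0, 0, 0]}
  ]
}}

```text
clock: 11.45
eef_pos: [549.3, -0.3, 429.7]
tcp_rot: [3.136, 0.001, -1.396]
contact_force: [0.3, -0.3, -0.9]
opening: 0.308
```

Lowering the blade into the tube on the estimated axis (553.5,1), tip about 14 mm below the rim.

>>> {"op": "jog_arm", "data": {
  "deltas": [
    {"gripper": 1, "translation": [0.04, 0.013, -0.2], "dr": [0, 0, 0]},
    {"gripper": 1, "translation": [0, 0, -0.3], "dr": [0, 0, 0]},
    {"gripper": 1, "translation": [0, 0, -0.25], "dr": [0, 0, 0]},
    {"gripper": 1, "translation": [0, 0, -0.2], "dr": [0, 0, 0]},
    {"gripper": 1, "translation": [0, 0, -0.15], "dr": [0, 0, 0]},
    {"gripper": 1, "translation": [0, 0, -0.09], "dr": [0, 0, 0]},
    {"gripper": 1, "translation": [0, 0, 0], "dr": [0, 0, 0]},
    {"gripper": 1, "translation": [0, 0, 0], "dr": [0, 0, 0]},
    {"gripper": 1, "translation": [0, 0, 0], "dr": [0, 0, 0]}
  ]
}}

```text
clock: 12.2
eef_pos: [554.9, 0.9, 314.2]
tcp_rot: [-3.139, -0.0, -1.396]
contact_force: [0.4, 0.1, -1.5]
opening: 0.309
```

Run:
```python
from h import *
for i in range(3):
    f=r.grab_frame("scene");s=r.sense();print(s["eef_pos"],s["contact_force"])
crop(f,270,130,110,120,5,"pics/t.png")
```

```text
[554.93724451   0.97654953 314.10981416] [ 0.88121882 -0.06362823 -2.50006925]
[554.87409092   0.96450944 313.86146525] [-0.09866542 -0.62958049 -1.66558801]
[554.78295748   0.96953331 313.59142315] [-0.34562596 -0.41074792 -1.85026982]
```

View pics/t.png

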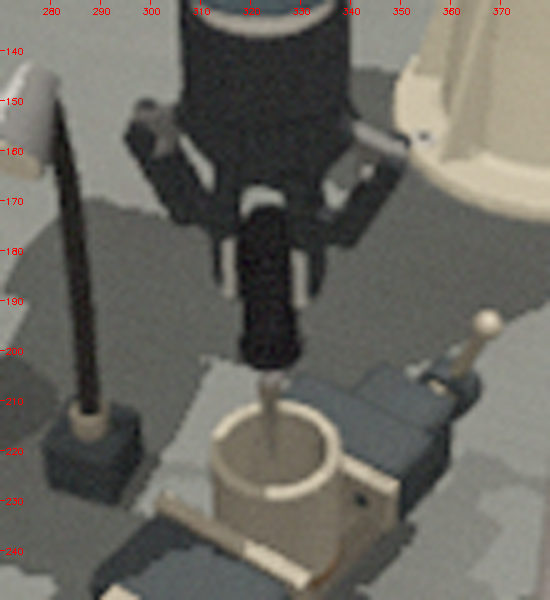

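Viewed: 11. The blade hangs inside the tube near its axis. I'll find the bore's centre by light touches, starting on the +y side.

>>> {"op": "jog_arm", "data": {
  "deltas": [
    {"gripper": 1, "translation": [0.016, 0.058, -0.015], "dr": [0, 0, 0]},
    {"gripper": 1, "translation": [0.016, 0.058, -0.015], "dr": [0, 0, 0]},
    {"gripper": 1, "translation": [0.016, 0.058, 0], "dr": [0, 0, 0]},
    {"gripper": 1, "translation": [0.013, 0.048, 0], "dr": [0, 0, 0]},
    {"gripper": 1, "translation": [0, 0, 0], "dr": [0, 0, 0]},
    {"gripper": 1, "translation": [0, 0, 0], "dr": [0, 0, 0]},
    {"gripper": 1, "translation": [0, 0, 0], "dr": [0, 0, 0]}
  ]
}}

```text
clock: 12.93
eef_pos: [560.3, 23.2, 309.2]
tcp_rot: [3.141, -0.0, -1.395]
contact_force: [0.3, 0.4, -1.4]
opening: 0.31
```

>>> {"op": "jog_arm", "data": {
  "deltas": [
    {"gripper": 1, "translation": [0.003, 0.01, 0], "dr": [0, 0, 0]},
    {"gripper": 1, "translation": [0, 0, 0], "dr": [0, 0, 0]},
    {"gripper": 1, "translation": [0, 0, 0], "dr": [0, 0, 0]}
  ]
}}

```text
clock: 13.18
eef_pos: [560.7, 24.0, 309.3]
tcp_rot: [-3.142, -0.0, -1.396]
contact_force: [-0.5, -0.2, -2.0]
opening: 0.309
```

>>> {"op": "jog_arm", "data": {
  "deltas": [
    {"gripper": 1, "translation": [0.003, 0.01, 0], "dr": [0, 0, 0]},
    {"gripper": 1, "translation": [0, 0, 0], "dr": [0, 0, 0]},
    {"gripper": 1, "translation": [0, 0, 0], "dr": [0, 0, 0]}
  ]
}}

```text
clock: 13.43
eef_pos: [561.0, 25.1, 309.3]
tcp_rot: [3.142, 0.0, -1.396]
contact_force: [-0.2, 0.0, -1.8]
opening: 0.312
```

>>> {"op": "jog_arm", "data": {
  "deltas": [
    {"gripper": 1, "translation": [0.003, 0.01, 0], "dr": [0, 0, 0]},
    {"gripper": 1, "translation": [0, 0, 0], "dr": [0, 0, 0]},
    {"gripper": 1, "translation": [0, 0, 0], "dr": [0, 0, 0]}
  ]
}}

```text
clock: 13.68
eef_pos: [561.3, 26.2, 309.3]
tcp_rot: [-3.142, -0.0, -1.396]
contact_force: [-0.8, 0.5, -0.9]
opening: 0.312
```

>>> {"op": "jog_arm", "data": {
  "deltas": [
    {"gripper": 1, "translation": [0.003, 0.01, 0], "dr": [0, 0, 0]},
    {"gripper": 1, "translation": [0, 0, 0], "dr": [0, 0, 0]},
    {"gripper": 1, "translation": [0, 0, 0], "dr": [0, 0, 0]}
  ]
}}

```text
clock: 13.93
eef_pos: [561.5, 27.0, 309.2]
tcp_rot: [3.141, -0.0, -1.396]
contact_force: [0.4, -2.2, -0.4]
opening: 0.307
```

Contact on the +y side at about (561.5,27). Now over to the fixed-jaw side, just short of contact.

>>> {"op": "jog_arm", "data": {
  "deltas": [
    {"gripper": 1, "translation": [0.0, -0.068, 0], "dr": [0, 0, 0]},
    {"gripper": 1, "translation": [0.05, -0.1, 0], "dr": [0, 0, 0]},
    {"gripper": 1, "translation": [0.06, -0.1, 0], "dr": [0, 0, 0]},
    {"gripper": 1, "translation": [0.05, -0.05, 0], "dr": [0, 0, 0]},
    {"gripper": 1, "translation": [0, 0, 0], "dr": [0, 0, 0]},
    {"gripper": 1, "translation": [0, 0, 0], "dr": [0, 0, 0]},
    {"gripper": 1, "translation": [0, 0, 0], "dr": [0, 0, 0]}
  ]
}}

```text
clock: 14.52
eef_pos: [577.5, -4.7, 309.1]
tcp_rot: [3.141, 0.0, -1.396]
contact_force: [-0.4, 0.4, -1.5]
opening: 0.309
```

>>> {"op": "jog_arm", "data": {
  "deltas": [
    {"gripper": 1, "translation": [0.015, -0.004, 0], "dr": [0, 0, 0]},
    {"gripper": 1, "translation": [0, 0, 0], "dr": [0, 0, 0]},
    {"gripper": 1, "translation": [0, 0, 0], "dr": [0, 0, 0]}
  ]
}}

```text
clock: 14.77
eef_pos: [579.1, -4.8, 309.3]
tcp_rot: [-3.142, 0.0, -1.395]
contact_force: [-0.2, 0.4, -1.7]
opening: 0.311
```

>>> {"op": "jog_arm", "data": {
  "deltas": [
    {"gripper": 1, "translation": [0.01, -0.003, 0], "dr": [0, 0, 0]},
    {"gripper": 1, "translation": [0, 0, 0], "dr": [0, 0, 0]},
    {"gripper": 1, "translation": [0, 0, 0], "dr": [0, 0, 0]}
  ]
}}

```text
clock: 15.02
eef_pos: [580.0, -5.2, 309.2]
tcp_rot: [3.141, 0.0, -1.396]
contact_force: [-0.9, 0.7, -2.2]
opening: 0.314
```

>>> {"op": "jog_arm", "data": {
  "deltas": [
    {"gripper": 1, "translation": [0.008, -0.002, 0], "dr": [0, 0, 0]},
    {"gripper": 1, "translation": [0, 0, 0], "dr": [0, 0, 0]},
    {"gripper": 1, "translation": [0, 0, 0], "dr": [0, 0, 0]}
  ]
}}

```text
clock: 15.27
eef_pos: [580.6, -5.4, 309.2]
tcp_rot: [3.141, 0.0, -1.396]
contact_force: [-2.6, 1.9, -0.8]
opening: 0.313
```

>>> {"op": "jog_arm", "data": {
  "deltas": [
    {"gripper": 1, "translation": [0.007, -0.002, 0], "dr": [0, 0, 0]},
    {"gripper": 1, "translation": [0, 0, 0], "dr": [0, 0, 0]},
    {"gripper": 1, "translation": [0, 0, 0], "dr": [0, 0, 0]}
  ]
}}

```text
clock: 15.52
eef_pos: [581.2, -5.6, 309.1]
tcp_rot: [3.141, 0.001, -1.396]
contact_force: [-3.0, 1.8, -0.4]
opening: 0.31
```

Contact about 3 N at radius 26.3 from centre (554.9,1.5), stiffness roughly 2–3 N/mm. Both touches agree. Working out the rows of the turn.

```bash
cat > circ.py <<'E'
import numpy as np,sys
# args: x y (current) a0deg radius n rows step ; angles clockwise from fixed jaw
cx,cy=554.9,1.5
def rows(p,a0,R,n=12,da=3.75,yaw=-0.27):
    a=yaw-np.radians(a0+da*np.arange(1,n+1)); q=np.c_[cx+R*np.cos(a),cy+R*np.sin(a)]/100
    q=np.round(q,3); d=np.diff(np.vstack([np.round(np.array(p)/100,3),q]),axis=0); return np.round(d,3)
E
python3 - <<'E'
from circ import *
from rig import r
s=r.sense();p=s["eef_pos"][:2];print(p,s["contact_force"])
print(rows(p,0,27.8).tolist())
a=-0.27
for k in range(1,8):
    q=(cx+27.8*np.cos(a-np.radians(45*k)),cy+27.8*np.sin(a-np.radians(45*k)))
    print(k,np.round(q,1),rows(q,45*k,27.8).tolist())
E
```

```text
[581.22072164  -5.55592418] [-2.9596386   1.81617519 -0.42221879]
[[0.0, -0.021], [-0.007, -0.016], [-0.008, -0.017], [-0.008, -0.016], [-0.01, -0.015], [-0.011, -0.015], [-0.011, -0.014], [-0.013, -0.013], [-0.013, -0.013], [-0.015, -0.011], [-0.014, -0.01], [-0.016, -0.01]]
1 [568.6 -22.7] [[-0.016, -0.008], [-0.017, -0.008], [-0.017, -0.006], [-0.017, -0.005], [-0.018, -0.004], [-0.018, -0.003], [-0.018, -0.002], [-0.018, 0.0], [-0.018, 0.001], [-0.019, 0.002], [-0.017, 0.003], [-0.018, 0.004]]
2 [547.5 -25.3] [[-0.018, 0.005], [-0.016, 0.007], [-0.017, 0.008], [-0.016, 0.008], [-0.015, 0.01], [-0.015, 0.011], [-0.014, 0.011], [-0.013, 0.013], [-0.013, 0.013], [-0.011, 0.015], [-0.01, 0.014], [-0.01, 0.016]]
3 [530.7 -12.2] [[-0.008, 0.016], [-0.008, 0.017], [-0.006, 0.017], [-0.005, 0.017], [-0.004, 0.018], [-0.003, 0.018], [-0.002, 0.018], [0.0, 0.018], [0.001, 0.018], [0.002, 0.019], [0.003, 0.017], [0.004, 0.018]]
4 [528.1   8.9] [[0.005, 0.018], [0.007, 0.016], [0.008, 0.017], [0.008, 0.016], [0.01, 0.015], [0.011, 0.015], [0.011, 0.014], [0.013, 0.013], [0.013, 0.013], [0.015, 0.011], [0.014, 0.01], [0.016, 0.01]]
5 [541.2  25.7] [[0.016, 0.008], [0.017, 0.008], [0.017, 0.006], [0.017, 0.005], [0.018, 0.004], [0.018, 0.003], [0.018, 0.002], [0.018, 0.0], [0.018, -0.001], [0.019, -0.002], [0.017, -0.003], [0.018, -0.004]]
6 [562.3  28.3] [[0.018, -0.005], [0.016, -0.007], [0.017, -0.008], [0.016, -0.008], [0.015, -0.01], [0.015, -0.011], [0.014, -0.011], [0.013, -0.013], [0.013, -0.013], [0.011, -0.015], [0.01, -0.014], [0.01, -0.016]]
7 [579.1  15.2] [[0.008, -0.016], [0.008, -0.017], [0.006, -0.017], [0.005, -0.017], [0.004, -0.018], [0.003, -0.018], [0.002, -0.018], [0.0, -0.018], [-0.001, -0.018], [-0.002, -0.019], [-0.003, -0.017], [-0.004, -0.018]]
```

>>> {"op": "jog_arm", "data": {
  "deltas": [
    {"gripper": 1, "translation": [0.0, -0.021, 0], "dr": [0, 0, 0]},
    {"gripper": 1, "translation": [-0.007, -0.016, 0], "dr": [0, 0, 0]},
    {"gripper": 1, "translation": [-0.008, -0.017, 0], "dr": [0, 0, 0]},
    {"gripper": 1, "translation": [-0.008, -0.016, 0], "dr": [0, 0, 0]},
    {"gripper": 1, "translation": [-0.01, -0.015, 0], "dr": [0, 0, 0]},
    {"gripper": 1, "translation": [-0.011, -0.015, 0], "dr": [0, 0, 0]}
  ]
}}

```text
clock: 16.02
eef_pos: [576.9, -15.0, 309.1]
tcp_rot: [3.141, 0.002, -1.396]
contact_force: [-1.9, 6.4, -0.8]
opening: 0.31
```

Radial about 5.4 N, drag about 4 N. Continuing.

>>> {"op": "jog_arm", "data": {
  "deltas": [
    {"gripper": 1, "translation": [-0.011, -0.014, 0], "dr": [0, 0, 0]},
    {"gripper": 1, "translation": [-0.013, -0.013, 0], "dr": [0, 0, 0]},
    {"gripper": 1, "translation": [-0.013, -0.013, 0], "dr": [0, 0, 0]},
    {"gripper": 1, "translation": [-0.015, -0.011, 0], "dr": [0, 0, 0]},
    {"gripper": 1, "translation": [-0.014, -0.01, 0], "dr": [0, 0, 0]},
    {"gripper": 1, "translation": [-0.016, -0.01, 0], "dr": [0, 0, 0]}
  ]
}}

```text
clock: 16.52
eef_pos: [569.4, -21.8, 309.4]
tcp_rot: [-3.14, 0.002, -1.396]
contact_force: [-0.1, 7.5, -0.7]
opening: 0.309
```

>>> {"op": "jog_arm", "data": {
  "deltas": [
    {"gripper": 1, "translation": [-0.016, -0.008, 0], "dr": [0, 0, 0]},
    {"gripper": 1, "translation": [-0.017, -0.008, 0], "dr": [0, 0, 0]},
    {"gripper": 1, "translation": [-0.017, -0.006, 0], "dr": [0, 0, 0]},
    {"gripper": 1, "translation": [-0.017, -0.005, 0], "dr": [0, 0, 0]},
    {"gripper": 1, "translation": [-0.018, -0.004, 0], "dr": [0, 0, 0]},
    {"gripper": 1, "translation": [-0.018, -0.003, 0], "dr": [0, 0, 0]}
  ]
}}

```text
clock: 17.02
eef_pos: [559.7, -25.8, 309.7]
tcp_rot: [-3.139, 0.001, -1.396]
contact_force: [0.9, 4.8, 0.2]
opening: 0.31
```

>>> {"op": "jog_arm", "data": {
  "deltas": [
    {"gripper": 1, "translation": [-0.018, -0.002, 0], "dr": [0, 0, 0]},
    {"gripper": 1, "translation": [-0.018, 0.0, 0], "dr": [0, 0, 0]},
    {"gripper": 1, "translation": [-0.018, 0.001, 0], "dr": [0, 0, 0]},
    {"gripper": 1, "translation": [-0.019, 0.002, 0], "dr": [0, 0, 0]},
    {"gripper": 1, "translation": [-0.017, 0.003, 0], "dr": [0, 0, 0]},
    {"gripper": 1, "translation": [-0.018, 0.004, 0], "dr": [0, 0, 0]}
  ]
}}

```text
clock: 17.52
eef_pos: [548.0, -25.6, 309.4]
tcp_rot: [-3.141, -0.001, -1.396]
contact_force: [2.1, 2.0, -1.6]
opening: 0.31
```

>>> {"op": "jog_arm", "data": {
  "deltas": [
    {"gripper": 1, "translation": [-0.018, 0.005, 0], "dr": [0, 0, 0]},
    {"gripper": 1, "translation": [-0.016, 0.007, 0], "dr": [0, 0, 0]},
    {"gripper": 1, "translation": [-0.017, 0.008, 0], "dr": [0, 0, 0]},
    {"gripper": 1, "translation": [-0.016, 0.008, 0], "dr": [0, 0, 0]},
    {"gripper": 1, "translation": [-0.015, 0.01, 0], "dr": [0, 0, 0]},
    {"gripper": 1, "translation": [-0.015, 0.011, 0], "dr": [0, 0, 0]}
  ]
}}

```text
clock: 18.02
eef_pos: [537.7, -20.7, 309.1]
tcp_rot: [3.141, -0.0, -1.396]
contact_force: [0.8, 0.2, -1.0]
opening: 0.306
```

The force is falling off on this side, so I'll widen the path there.

Run:
```python
from circ import *
print(rows((537.5,-20.7),112.5,29.8,6,2.5).tolist())
print(rows((cx+29.8*np.cos(-.27-np.radians(127.5)),cy+29.8*np.sin(-.27-np.radians(127.5))),127.5,29.8,16,2.8).tolist())
```

```text
[[-0.019, -0.005], [-0.01, 0.009], [-0.009, 0.009], [-0.009, 0.009], [-0.009, 0.01], [-0.008, 0.011]]
[[-0.008, 0.011], [-0.008, 0.013], [-0.008, 0.012], [-0.006, 0.013], [-0.006, 0.013], [-0.006, 0.014], [-0.004, 0.014], [-0.004, 0.014], [-0.004, 0.014], [-0.002, 0.014], [-0.002, 0.015], [-0.001, 0.014], [-0.001, 0.015], [0.0, 0.014], [0.001, 0.015], [0.002, 0.014]]
```

>>> {"op": "jog_arm", "data": {
  "deltas": [
    {"gripper": 1, "translation": [-0.014, -0.007, 0], "dr": [0, 0, 0]},
    {"gripper": 1, "translation": [-0.012, 0.007, 0], "dr": [0, 0, 0]},
    {"gripper": 1, "translation": [-0.009, 0.009, 0], "dr": [0, 0, 0]}
  ]
}}

```text
clock: 18.27
eef_pos: [534.8, -19.7, 309.4]
tcp_rot: [-3.141, -0.0, -1.396]
contact_force: [1.0, 1.6, -2.1]
opening: 0.311
```

>>> {"op": "jog_arm", "data": {
  "deltas": [
    {"gripper": 1, "translation": [-0.017, 0.003, 0], "dr": [0, 0, 0]},
    {"gripper": 1, "translation": [-0.015, 0.006, 0], "dr": [0, 0, 0]},
    {"gripper": 1, "translation": [-0.009, 0.011, 0], "dr": [0, 0, 0]}
  ]
}}

```text
clock: 18.52
eef_pos: [531.1, -17.6, 309.6]
tcp_rot: [-3.14, -0.0, -1.396]
contact_force: [5.1, 1.5, -1.5]
opening: 0.305
```

>>> {"op": "jog_arm", "data": {
  "deltas": [
    {"gripper": 1, "translation": [-0.008, 0.011, 0], "dr": [0, 0, 0]},
    {"gripper": 1, "translation": [-0.008, 0.013, 0], "dr": [0, 0, 0]},
    {"gripper": 1, "translation": [-0.008, 0.012, 0], "dr": [0, 0, 0]},
    {"gripper": 1, "translation": [-0.006, 0.013, 0], "dr": [0, 0, 0]},
    {"gripper": 1, "translation": [-0.006, 0.013, 0], "dr": [0, 0, 0]},
    {"gripper": 1, "translation": [-0.006, 0.014, 0], "dr": [0, 0, 0]}
  ]
}}

```text
clock: 19.02
eef_pos: [526.5, -10.1, 309.4]
tcp_rot: [-3.141, -0.001, -1.396]
contact_force: [5.6, -0.5, -1.2]
opening: 0.307
```

>>> {"op": "jog_arm", "data": {
  "deltas": [
    {"gripper": 1, "translation": [-0.004, 0.014, 0], "dr": [0, 0, 0]},
    {"gripper": 1, "translation": [-0.004, 0.014, 0], "dr": [0, 0, 0]},
    {"gripper": 1, "translation": [-0.004, 0.014, 0], "dr": [0, 0, 0]},
    {"gripper": 1, "translation": [-0.002, 0.014, 0], "dr": [0, 0, 0]},
    {"gripper": 1, "translation": [-0.002, 0.015, 0], "dr": [0, 0, 0]},
    {"gripper": 1, "translation": [-0.001, 0.014, 0], "dr": [0, 0, 0]}
  ]
}}

```text
clock: 19.52
eef_pos: [524.7, -1.9, 309.3]
tcp_rot: [-3.142, -0.001, -1.396]
contact_force: [4.7, -2.7, -0.9]
opening: 0.309
```

>>> {"op": "jog_arm", "data": {
  "deltas": [
    {"gripper": 1, "translation": [-0.001, 0.015, 0], "dr": [0, 0, 0]},
    {"gripper": 1, "translation": [0.0, 0.014, 0], "dr": [0, 0, 0]},
    {"gripper": 1, "translation": [0.001, 0.015, 0], "dr": [0, 0, 0]},
    {"gripper": 1, "translation": [0.002, 0.014, 0], "dr": [0, 0, 0]},
    {"gripper": 1, "translation": [0.003, 0.014, 0], "dr": [0, 0, 0]},
    {"gripper": 1, "translation": [0.003, 0.014, 0], "dr": [0, 0, 0]}
  ]
}}

```text
clock: 20.02
eef_pos: [525.3, 6.4, 309.2]
tcp_rot: [3.141, -0.002, -1.396]
contact_force: [4.7, -3.8, -1.8]
opening: 0.313
```

Run:
```python
from circ import *
def seg(p,a0,a1,R0,R1,n):
    t=np.arange(1,n+1)/n; a=-.27-np.radians(a0+(a1-a0)*t); R=R0+(R1-R0)*t
    q=np.round(np.c_[cx+R*np.cos(a),cy+R*np.sin(a)]/100,3)
    d=np.diff(np.vstack([np.round(np.array(p)/100,3),q]),axis=0); print(np.round(d,3).tolist()); return q[-1]*100
p=seg((525.5,7.0),175,200,30.2,30,8)
p=seg(p,200,235,30,29.3,12)
p=seg(p,235,270,29.3,28.6,12)
p=seg(p,270,305,28.6,28,12)
p=seg(p,305,340,28,27.8,12)
p=seg(p,340,368,27.8,27.8,9)
```

```text
[[0.001, 0.016], [0.004, 0.016], [0.006, 0.015], [0.006, 0.015], [0.007, 0.015], [0.008, 0.015], [0.008, 0.014], [0.01, 0.013]]
[[0.009, 0.012], [0.011, 0.011], [0.01, 0.011], [0.012, 0.01], [0.011, 0.01], [0.012, 0.009], [0.013, 0.008], [0.013, 0.008], [0.013, 0.007], [0.014, 0.006], [0.014, 0.005], [0.014, 0.005]]
[[0.014, 0.004], [0.015, 0.004], [0.015, 0.002], [0.014, 0.002], [0.015, 0.001], [0.015, 0.0], [0.014, 0.0], [0.015, -0.001], [0.015, -0.002], [0.014, -0.003], [0.014, -0.003], [0.014, -0.004]]
[[0.014, -0.005], [0.014, -0.005], [0.013, -0.007], [0.013, -0.006], [0.012, -0.008], [0.012, -0.008], [0.012, -0.008], [0.011, -0.009], [0.01, -0.01], [0.01, -0.01], [0.01, -0.011], [0.009, -0.011]]
[[0.009, -0.011], [0.008, -0.012], [0.007, -0.012], [0.007, -0.012], [0.006, -0.013], [0.006, -0.013], [0.004, -0.014], [0.005, -0.013], [0.003, -0.014], [0.003, -0.014], [0.002, -0.014], [0.001, -0.014]]
[[0.001, -0.015], [0.0, -0.015], [-0.001, -0.015], [-0.002, -0.015], [-0.002, -0.015], [-0.003, -0.015], [-0.005, -0.014], [-0.004, -0.015], [-0.006, -0.014]]
```

>>> {"op": "jog_arm", "data": {
  "deltas": [
    {"gripper": 1, "translation": [0.001, 0.016, 0], "dr": [0, 0, 0]},
    {"gripper": 1, "translation": [0.004, 0.016, 0], "dr": [0, 0, 0]},
    {"gripper": 1, "translation": [0.006, 0.015, 0], "dr": [0, 0, 0]},
    {"gripper": 1, "translation": [0.006, 0.015, 0], "dr": [0, 0, 0]},
    {"gripper": 1, "translation": [0.007, 0.015, 0], "dr": [0, 0, 0]},
    {"gripper": 1, "translation": [0.008, 0.015, 0], "dr": [0, 0, 0]}
  ]
}}

```text
clock: 20.52
eef_pos: [528.2, 14.8, 309.1]
tcp_rot: [3.14, -0.004, -1.395]
contact_force: [2.9, -7.6, -0.9]
opening: 0.308
```

>>> {"op": "jog_arm", "data": {
  "deltas": [
    {"gripper": 1, "translation": [0.008, 0.014, 0], "dr": [0, 0, 0]},
    {"gripper": 1, "translation": [0.01, 0.013, 0], "dr": [0, 0, 0]},
    {"gripper": 1, "translation": [0.009, 0.012, 0], "dr": [0, 0, 0]},
    {"gripper": 1, "translation": [0.011, 0.011, 0], "dr": [0, 0, 0]},
    {"gripper": 1, "translation": [0.01, 0.011, 0], "dr": [0, 0, 0]}
  ]
}}

```text
clock: 20.93
eef_pos: [532.6, 20.5, 308.9]
tcp_rot: [3.139, -0.004, -1.395]
contact_force: [1.8, -8.8, 0.7]
opening: 0.306
```

>>> {"op": "jog_arm", "data": {
  "deltas": [
    {"gripper": 1, "translation": [0.013, 0.009, 0], "dr": [0, 0, 0]},
    {"gripper": 1, "translation": [0.012, 0.009, 0], "dr": [0, 0, 0]},
    {"gripper": 1, "translation": [0.013, 0.008, 0], "dr": [0, 0, 0]},
    {"gripper": 1, "translation": [0.013, 0.008, 0], "dr": [0, 0, 0]},
    {"gripper": 1, "translation": [0.013, 0.007, 0], "dr": [0, 0, 0]},
    {"gripper": 1, "translation": [0.013, 0.007, 0], "dr": [0, 0, 0]}
  ]
}}

```text
clock: 21.43
eef_pos: [539.4, 25.5, 308.5]
tcp_rot: [3.136, -0.003, -1.395]
contact_force: [0.2, -4.0, -1.1]
opening: 0.307
```

>>> {"op": "jog_arm", "data": {
  "deltas": [
    {"gripper": 1, "translation": [0.014, 0.006, 0], "dr": [0, 0, 0]},
    {"gripper": 1, "translation": [0.014, 0.005, 0], "dr": [0, 0, 0]},
    {"gripper": 1, "translation": [0.014, 0.005, 0], "dr": [0, 0, 0]},
    {"gripper": 1, "translation": [0.015, 0.003, 0], "dr": [0, 0, 0]},
    {"gripper": 1, "translation": [0.015, 0.002, 0], "dr": [0, 0, 0]},
    {"gripper": 1, "translation": [0.015, 0.001, 0], "dr": [0, 0, 0]}
  ]
}}

```text
clock: 21.93
eef_pos: [549.2, 29.2, 308.9]
tcp_rot: [3.139, -0.0, -1.396]
contact_force: [-1.0, -3.7, -2.0]
opening: 0.306
```

>>> {"op": "jog_arm", "data": {
  "deltas": [
    {"gripper": 1, "translation": [0.015, 0.003, 0], "dr": [0, 0, 0]},
    {"gripper": 1, "translation": [0.015, 0.002, 0], "dr": [0, 0, 0]},
    {"gripper": 1, "translation": [0.015, 0.002, 0], "dr": [0, 0, 0]},
    {"gripper": 1, "translation": [0.015, 0.001, 0], "dr": [0, 0, 0]},
    {"gripper": 1, "translation": [0.015, 0, 0], "dr": [0, 0, 0]},
    {"gripper": 1, "translation": [0.015, -0.001, 0], "dr": [0, 0, 0]}
  ]
}}

```text
clock: 22.43
eef_pos: [558.0, 29.8, 308.9]
tcp_rot: [3.139, -0.0, -1.396]
contact_force: [-2.9, -5.3, -1.1]
opening: 0.31
```

>>> {"op": "jog_arm", "data": {
  "deltas": [
    {"gripper": 1, "translation": [0.015, -0.002, 0], "dr": [0, 0, 0]},
    {"gripper": 1, "translation": [0.014, -0.003, 0], "dr": [0, 0, 0]},
    {"gripper": 1, "translation": [0.014, -0.004, 0], "dr": [0, 0, 0]},
    {"gripper": 1, "translation": [0.014, -0.005, 0], "dr": [0, 0, 0]},
    {"gripper": 1, "translation": [0.014, -0.005, 0], "dr": [0, 0, 0]},
    {"gripper": 1, "translation": [0.013, -0.007, 0], "dr": [0, 0, 0]}
  ]
}}

```text
clock: 22.93
eef_pos: [566.0, 27.4, 308.7]
tcp_rot: [3.138, 0.001, -1.396]
contact_force: [-4.4, -3.0, -0.9]
opening: 0.307
```

>>> {"op": "jog_arm", "data": {
  "deltas": [
    {"gripper": 1, "translation": [0.013, -0.006, 0], "dr": [0, 0, 0]},
    {"gripper": 1, "translation": [0.013, -0.007, 0], "dr": [0, 0, 0]},
    {"gripper": 1, "translation": [0.012, -0.008, 0], "dr": [0, 0, 0]},
    {"gripper": 1, "translation": [0.012, -0.008, 0], "dr": [0, 0, 0]},
    {"gripper": 1, "translation": [0.011, -0.009, 0], "dr": [0, 0, 0]},
    {"gripper": 1, "translation": [0.011, -0.01, 0], "dr": [0, 0, 0]}
  ]
}}

```text
clock: 23.43
eef_pos: [572.9, 23.1, 308.6]
tcp_rot: [3.137, 0.002, -1.396]
contact_force: [-5.5, -2.6, -0.4]
opening: 0.31
```

>>> {"op": "jog_arm", "data": {
  "deltas": [
    {"gripper": 1, "translation": [0.011, -0.01, 0], "dr": [0, 0, 0]},
    {"gripper": 1, "translation": [0.01, -0.011, 0], "dr": [0, 0, 0]},
    {"gripper": 1, "translation": [0.01, -0.011, 0], "dr": [0, 0, 0]},
    {"gripper": 1, "translation": [0.009, -0.011, 0], "dr": [0, 0, 0]},
    {"gripper": 1, "translation": [0.008, -0.012, 0], "dr": [0, 0, 0]},
    {"gripper": 1, "translation": [0.007, -0.012, 0], "dr": [0, 0, 0]}
  ]
}}

```text
clock: 23.93
eef_pos: [578.3, 16.9, 308.5]
tcp_rot: [3.137, 0.003, -1.396]
contact_force: [-5.7, -0.6, -0.6]
opening: 0.309
```

>>> {"op": "jog_arm", "data": {
  "deltas": [
    {"gripper": 1, "translation": [0.007, -0.012, 0], "dr": [0, 0, 0]},
    {"gripper": 1, "translation": [0.007, -0.012, 0], "dr": [0, 0, 0]},
    {"gripper": 1, "translation": [0.006, -0.013, 0], "dr": [0, 0, 0]},
    {"gripper": 1, "translation": [0.006, -0.013, 0], "dr": [0, 0, 0]},
    {"gripper": 1, "translation": [0.005, -0.013, 0], "dr": [0, 0, 0]},
    {"gripper": 1, "translation": [0.004, -0.014, 0], "dr": [0, 0, 0]}
  ]
}}

```text
clock: 24.43
eef_pos: [581.8, 9.5, 308.5]
tcp_rot: [3.138, 0.003, -1.396]
contact_force: [-4.7, 0.2, -1.4]
opening: 0.311
```

>>> {"op": "jog_arm", "data": {
  "deltas": [
    {"gripper": 1, "translation": [0.003, -0.014, 0], "dr": [0, 0, 0]},
    {"gripper": 1, "translation": [0.003, -0.014, 0], "dr": [0, 0, 0]},
    {"gripper": 1, "translation": [0.002, -0.014, 0], "dr": [0, 0, 0]},
    {"gripper": 1, "translation": [0.001, -0.014, 0], "dr": [0, 0, 0]},
    {"gripper": 1, "translation": [0.001, -0.015, 0], "dr": [0, 0, 0]},
    {"gripper": 1, "translation": [0, -0.015, 0], "dr": [0, 0, 0]}
  ]
}}

```text
clock: 24.93
eef_pos: [583.0, 1.2, 308.6]
tcp_rot: [3.138, 0.004, -1.396]
contact_force: [-5.2, 2.8, -0.3]
opening: 0.307
```

>>> {"op": "jog_arm", "data": {
  "deltas": [
    {"gripper": 1, "translation": [-0.001, -0.015, 0], "dr": [0, 0, 0]},
    {"gripper": 1, "translation": [-0.002, -0.015, 0], "dr": [0, 0, 0]},
    {"gripper": 1, "translation": [-0.002, -0.015, 0], "dr": [0, 0, 0]},
    {"gripper": 1, "translation": [-0.003, -0.015, 0], "dr": [0, 0, 0]},
    {"gripper": 1, "translation": [-0.003, -0.014, 0], "dr": [0, 0, 0]}
  ]
}}

```text
clock: 25.35
eef_pos: [582.1, -5.9, 308.7]
tcp_rot: [3.139, 0.004, -1.396]
contact_force: [-5.2, 3.9, -1.2]
opening: 0.308
```

Back beside the fixed jaw with about 6 N. Hold briefly, ease off to the axis, and lift out.

>>> {"op": "jog_arm", "data": {
  "deltas": [
    {"gripper": 1, "translation": [0, 0, 0], "dr": [0, 0, 0]},
    {"gripper": 1, "translation": [-0.002, -0.01, 0], "dr": [0, 0, 0]},
    {"gripper": 1, "translation": [0, 0, 0], "dr": [0, 0, 0]},
    {"gripper": 1, "translation": [-0.002, -0.01, 0], "dr": [0, 0, 0]},
    {"gripper": 1, "translation": [0, 0, 0], "dr": [0, 0, 0]},
    {"gripper": 1, "translation": [0, 0, 0], "dr": [0, 0, 0]}
  ]
}}

```text
clock: 25.85
eef_pos: [581.8, -8.0, 308.7]
tcp_rot: [3.139, 0.004, -1.396]
contact_force: [-5.0, 2.5, -1.9]
opening: 0.312
```

>>> {"op": "jog_arm", "data": {
  "deltas": [
    {"gripper": 1, "translation": [-0.05, 0.02, 0], "dr": [0, 0, 0]},
    {"gripper": 1, "translation": [-0.1, 0.04, 0], "dr": [0, 0, 0]},
    {"gripper": 1, "translation": [-0.1, 0.03, 0], "dr": [0, 0, 0]},
    {"gripper": 1, "translation": [-0.02, 0, 0.1], "dr": [0, 0, 0]},
    {"gripper": 1, "translation": [0, 0, 0.25], "dr": [0, 0, 0]},
    {"gripper": 1, "translation": [0, 0, 0.35], "dr": [0, 0, 0]},
    {"gripper": 1, "translation": [0, 0, 0.35], "dr": [0, 0, 0]},
    {"gripper": 1, "translation": [0, 0, 0.35], "dr": [0, 0, 0]},
    {"gripper": 1, "translation": [0, 0, 0.3], "dr": [0, 0, 0]},
    {"gripper": 1, "translation": [0, 0, 0], "dr": [0, 0, 0]},
    {"gripper": 1, "translation": [0, 0, 0], "dr": [0, 0, 0]}
  ]
}}

```text
clock: 26.77
eef_pos: [556.3, -0.6, 482.0]
tcp_rot: [-3.137, -0.001, -1.396]
contact_force: [-0.7, 0.0, -2.4]
opening: 0.31
```

>>> {"op": "jog_arm", "data": {
  "deltas": [
    {"gripper": 1, "translation": [-0.05, 0.2, 0], "dr": [0, 0, 0]},
    {"gripper": 1, "translation": [-0.08, 0.3, 0], "dr": [0, 0, 0]},
    {"gripper": 1, "translation": [-0.08, 0.3, 0], "dr": [0, 0, 0]},
    {"gripper": 1, "translation": [-0.08, 0.3, 0], "dr": [0, 0, 0]},
    {"gripper": 1, "translation": [-0.08, 0.3, 0], "dr": [0, 0, 0]},
    {"gripper": 1, "translation": [-0.08, 0.3, 0], "dr": [0, 0, 0]},
    {"gripper": 1, "translation": [-0.08, 0.3, 0], "dr": [0, 0, 0]},
    {"gripper": 1, "translation": [-0.08, 0.3, 0], "dr": [0, 0, 0]},
    {"gripper": 1, "translation": [-0.08, 0.3, 0], "dr": [0, 0, 0]},
    {"gripper": 1, "translation": [-0.08, 0.3, 0], "dr": [0, 0, 0]},
    {"gripper": 1, "translation": [-0.06, 0.25, 0], "dr": [0, 0, 0]},
    {"gripper": 1, "translation": [0, 0, 0], "dr": [0, 0, 0]}
  ]
}}

```text
clock: 27.77
eef_pos: [471.1, 317.8, 477.3]
tcp_rot: [3.139, 0.001, -1.392]
contact_force: [0.6, -0.2, -1.8]
opening: 0.31
```

>>> {"op": "jog_arm", "data": {
  "deltas": [
    {"gripper": 1, "translation": [0, 0, -0.2], "dr": [0, 0, 0]},
    {"gripper": 1, "translation": [0, 0, -0.35], "dr": [0, 0, 0]},
    {"gripper": 1, "translation": [0, 0, -0.35], "dr": [0, 0, 0]},
    {"gripper": 1, "translation": [0, 0, -0.35], "dr": [0, 0, 0]},
    {"gripper": 1, "translation": [0, 0, -0.25], "dr": [0, 0, 0]},
    {"gripper": 1, "translation": [0, 0, -0.2], "dr": [0, 0, 0]},
    {"gripper": 1, "translation": [0, 0, 0], "dr": [0, 0, 0]},
    {"gripper": 1, "translation": [0, 0, 0], "dr": [0, 0, 0]},
    {"gripper": 1, "translation": [0, 0, 0], "dr": [0, 0, 0]}
  ]
}}

```text
clock: 28.52
eef_pos: [473.3, 314.2, 310.3]
tcp_rot: [-3.141, 0.0, -1.396]
contact_force: [0.3, 0.2, -0.4]
opening: 0.306
```

Run:
```python
from h import *
f=r.grab_frame("scene");w=r.grab_frame("wrist");print(r.sense()["eef_pos"])
S=r.calibration("scene");print("hole",proj(S,[473,314,124]),"tip exp",proj(S,[473,314,161]),"shoulder",proj(S,[473,314,246]))
a=crop(f,410,150,80,130,4);b=crop(w,220,40,200,260,2)
o=np.zeros((520,720,3),np.uint8);o[:,:320]=a;o[:,320:]=b;cv2.imwrite("pics/z.png",o)
```

```text
[473.65343817 314.56332591 310.95586755]
hole [444.93245479 244.0947918 ] tip exp [447.88077226 235.03074369] shoulder [455.27497074 212.29866972]
```

View pics/z.png

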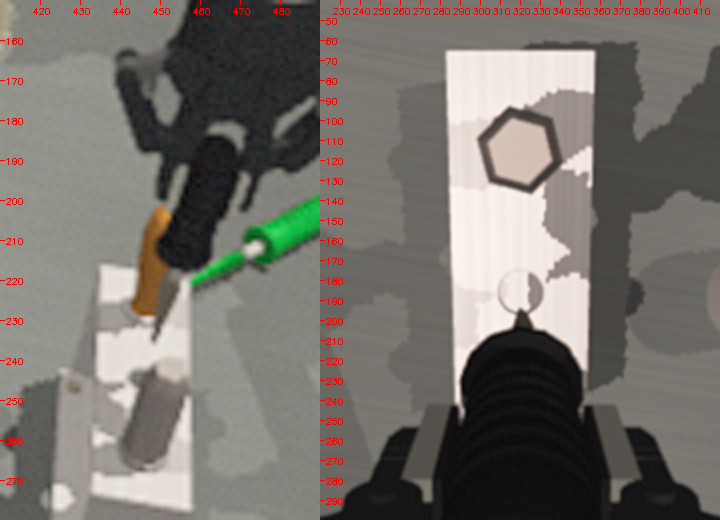

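Viewed: 12, so no more pictures. The blade is lined up with the hole: column 322 against 320.5, and the tip is within 1 px of the expected point in the scene view. Lowering.

>>> {"op": "jog_arm", "data": {
  "deltas": [
    {"gripper": 1, "translation": [0, 0, -0.1], "dr": [0, 0, 0]},
    {"gripper": 1, "translation": [0, 0, -0.1], "dr": [0, 0, 0]},
    {"gripper": 1, "translation": [0, 0, -0.1], "dr": [0, 0, 0]},
    {"gripper": 1, "translation": [0, 0, -0.1], "dr": [0, 0, 0]},
    {"gripper": 1, "translation": [0, 0, -0.1], "dr": [0, 0, 0]},
    {"gripper": 1, "translation": [0, 0, -0.1], "dr": [0, 0, 0]},
    {"gripper": 1, "translation": [0, 0, 0], "dr": [0, 0, 0]},
    {"gripper": 1, "translation": [0, 0, 0], "dr": [0, 0, 0]}
  ]
}}

```text
clock: 29.28
eef_pos: [472.6, 314.1, 248.4]
tcp_rot: [3.14, -0.001, -1.396]
contact_force: [-0.5, 0.3, -0.6]
opening: 0.303
```

>>> {"op": "jog_arm", "data": {
  "deltas": [
    {"gripper": 1, "translation": [0, 0, -0.1], "dr": [0, 0, 0]},
    {"gripper": 1, "translation": [0, 0, -0.1], "dr": [0, 0, 0]},
    {"gripper": 1, "translation": [0, 0, -0.1], "dr": [0, 0, 0]},
    {"gripper": 1, "translation": [0, 0, -0.1], "dr": [0, 0, 0]},
    {"gripper": 1, "translation": [0, 0, -0.1], "dr": [0, 0, 0]},
    {"gripper": 1, "translation": [0, 0, -0.05], "dr": [0, 0, 0]},
    {"gripper": 1, "translation": [0, 0, -0.03], "dr": [0, 0, 0]},
    {"gripper": 1, "translation": [0, 0, 0], "dr": [0, 0, 0]},
    {"gripper": 1, "translation": [0, 0, 0], "dr": [0, 0, 0]}
  ]
}}

```text
clock: 30.03
eef_pos: [473.1, 314.4, 191.3]
tcp_rot: [-3.141, 0.0, -1.396]
contact_force: [-0.1, 0.8, -0.9]
opening: 0.31
```

>>> {"op": "jog_arm", "data": {
  "deltas": [
    {"gripper": 1, "translation": [0, 0, -0.012], "dr": [0, 0, 0]},
    {"gripper": 1, "translation": [0, 0, -0.008], "dr": [0, 0, 0]},
    {"gripper": 1, "translation": [0, 0, 0], "dr": [0, 0, 0]},
    {"gripper": 1, "translation": [0, 0, 0], "dr": [0, 0, 0]}
  ]
}}

```text
clock: 30.37
eef_pos: [473.1, 314.3, 189.5]
tcp_rot: [-3.141, 0.0, -1.396]
contact_force: [0.7, 0.3, -1.6]
opening: 0.307
```

About 1 mm above seated and still held. Letting go, then rising straight up.

>>> {"op": "jog_arm", "data": {
  "deltas": [
    {"gripper": 0.1, "translation": [0, 0, 0], "dr": [0, 0, 0]},
    {"gripper": -0.2, "translation": [0, 0, 0], "dr": [0, 0, 0]},
    {"gripper": -0.6, "translation": [0, 0, 0], "dr": [0, 0, 0]},
    {"gripper": -1, "translation": [0, 0, 0], "dr": [0, 0, 0]},
    {"gripper": -1, "translation": [0, 0, 0], "dr": [0, 0, 0]},
    {"gripper": -1, "translation": [0, 0, 0], "dr": [0, 0, 0]},
    {"gripper": -1, "translation": [0, 0, 0], "dr": [0, 0, 0]},
    {"gripper": -1, "translation": [0, 0, 0], "dr": [0, 0, 0]},
    {"gripper": -1, "translation": [0, 0, 0], "dr": [0, 0, 0]}
  ]
}}

```text
clock: 31.12
eef_pos: [473.0, 314.3, 189.3]
tcp_rot: [-3.142, 0.0, -1.396]
contact_force: [-0.2, 0.7, 0.1]
opening: 1.002
```

>>> {"op": "jog_arm", "data": {
  "deltas": [
    {"gripper": -1, "translation": [0, 0, 0.1], "dr": [0, 0, 0]},
    {"gripper": -1, "translation": [0, 0, 0.2], "dr": [0, 0, 0]},
    {"gripper": -1, "translation": [0, 0, 0.3], "dr": [0, 0, 0]},
    {"gripper": -1, "translation": [0, 0, 0.35], "dr": [0, 0, 0]},
    {"gripper": -1, "translation": [0, 0, 0.35], "dr": [0, 0, 0]},
    {"gripper": -1, "translation": [0, 0, 0.35], "dr": [0, 0, 0]},
    {"gripper": -1, "translation": [-0.28, -0.23, 0.35], "dr": [0, 0, 0]},
    {"gripper": -1, "translation": [-0.28, -0.23, 0.35], "dr": [0, 0, 0]},
    {"gripper": -1, "translation": [0, 0, 0.28], "dr": [0, 0, 0]},
    {"gripper": -1, "translation": [0, 0, 0], "dr": [0, 0, 0]},
    {"gripper": -1, "translation": [0, 0, 0], "dr": [0, 0, 0]},
    {"gripper": -1, "translation": [0, 0, 0], "dr": [0, 0, 0]}
  ]
}}

```text
clock: 32.12
eef_pos: [426.5, 276.1, 440.2]
tcp_rot: [-3.141, 0.0, -1.396]
contact_force: [-0.2, -0.3, -0.4]
opening: 0.999
```

Run:
```python
from h import *
import pickle
s=r.sense();print(s["clock"],s["eef_pos"],s["contact_force"],s["opening"])
f=r.grab_frame("wrist").astype(int);g=cv2.imread("pics/w3.png").astype(int)
c=r.calibration("wrist")
def blob(im):
    m=(im.sum(2)<200)[80:140,255:312]  # black handle on the bright plate
    n,l,st,ce=cv2.connectedComponentsWithStats(m.astype(np.uint8)); i=1+st[1:,4].argmax(); return ce[i]+[255,80],st[i]
print("before",blob(g),"after",blob(f)); print(proj(pickle.load(open("w3.pkl","rb")),[473,314,212]),proj(c,[473,314,212]))
for n in("scene","top"):
    d=np.abs(r.grab_frame(n).astype(int)-cv2.imread(f"pics/{n}0.png").astype(int)).sum(2)
    rs={"scene":{"rack":(415,190,70,120),"spray":(372,205,35,60),"imp":(355,315,60,55),"dish":(230,160,40,60)},"top":{"rack":(180,160,60,80),"spray":(235,185,30,30),"imp":(215,108,45,40),"dish":(385,180,40,45)}}[n]
    for k,(x,y,w,h) in rs.items(): print(n,k,(d[y:y+h,x:x+w]>120).mean().round(3))
```

```text
32.1167 [426.53455316 276.1431085  440.15382591] [-0.17990769 -0.27910415 -0.42766177] 0.9994519944263892
before (array([290.49318801, 108.88283379]), array([ 16,  16,  33,  27, 367], dtype=int32)) after (array([296.71944444, 118.48611111]), array([ 23,  26,  32,  30, 360], dtype=int32))
[282.71118868 109.16733502] [288.88705763 121.30941322]
scene rack 0.002
scene spray 0.072
scene imp 0.0
scene dish 0.189
top rack 0.091
top spray 0.333
top imp 0.0
top dish 0.0
```

```bash
python3 -c "
from rig import r
print(r.sense()['qvel'].round(3)); print(r.sign_off())"
```

```text
[-0.001  0.002 -0.002  0.     0.001  0.001]
the job is handed in; nothing more can be done
None
```

I took the scraper from the middle hole and wetted it at the grey can. I then ran it once clockwise round the bore, put it back in its hole, let go and handed in at about 32 s. No verdict is reported.

- **Wetting:** the dish took about 6.5 N, so by its spring rate it went down about 10 mm. Afterwards it looked the same as at the start from the top camera.
- **Deburring:** the turn took about 10 s with mostly 3–9 N on the wrist. At about 110° round, in the second quarter, the force dropped to about 1 N for a few tenths of a second, near the sensor noise. I widened the path there, and about 5 N held for the last 1.2 s or so of that quarter. Contact was read only every 0.25–0.5 s, so I can't confirm it was unbroken between readings.
- **Return:** the scraper was released about 1 mm above seated.
- **Last checks:**
    - The rack looked unchanged in the scene view, and the impeller in both views.
    - The spray can could not be compared, because the arm hides it from above. It differed slightly in the scene view.
    - The dish area also differed in the scene view. I put that down to changed arm shadow, since the top view of it matched.
    - A wrist-camera check of the handle was 2.5 pixels off the expected shift, which I took as shadow on a partly dark outline.
    - The lamp was not checked in the final pictures. The blade, hand and arm were routed round it.

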